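# Turn a wiring enclosure round the jig's corner post and seat it in the drilling corner

## Robot

A 6-joint arm with a two-finger parallel gripper is mounted at the origin on the work surface. World frame = base frame: x ahead of the robot, y to its left, z up, the work surface at z = 0. Lengths are in m, angles in degrees, forces in N, time in s.
With the tool pointing down it reaches from about 0.35 to 0.875 m from the base axis. Payload 4.2 kg.
Tool frame: the origin (TCP) lies on the centre line of the jaws, within the pads' length; the fingertips stand 19 mm ahead of it and the grasp point (between the pads) is the TCP; x points along the fingers, y is the direction in which the jaws open and shut, and the axes are right-handed (so a half turn about x gives the same grasp; the last joint's range is limited). The gripper opens to 87 mm and grips with 3 to 60 N. Pads are 19 mm wide; open, the fingers measure 117 mm over their backs; the gripper's body (75 mm by 190 mm) begins 51 mm behind the grasp point.
Start: joints at [-58.637, 22.042, 0.453, 0, -68.411, -14.817], TCP at [0.178, -0.599, 0.242] pointing down, gripper open.
Joint ranges: [-179.83, 179.83], [-69.29, 118.12], [-61.27, 80.66], [-181.25, 117.63], [-171.15, -9.14], [-177.46, 177.46]. Speed limits (degrees/s): [159.86, 159.86, 180, 180, 180, 180].

## Interface

Orientations are given as a 3x3 rotation matrix whose columns are the frame's x, y, z axes.
In Python, from station import r, viewer, job, spotter gives the robot as it stands.
- The arm moves only by the tool play_rows, never from a script. Its argument "commands" is a list of rows, each an object of numbers: "fingers": the gripper command: -1 is fully open, 1 is shut, values between are in proportion; "tx", "ty", "tz": the shift along the tool's x, y, z normalised to -1 to 1, where 1 is 750 mm; "ax", "ay", "az": the turn, a rotation vector about the tool's x, y, z normalised to -1 to 1, where 1 is pi rad. In form: [{"fingers": .., "tx": .., "ty": .., "tz": .., "ax": .., "ay": .., "az": ..}, ...]. A call has 1 to 5 rows; each row is the pose to reach, as a shift and turn from the pose commanded when the call began, along the tool's axes at that moment, turning the shorter way round; what a row does not reach only later rows make up. A row lasts 1/12 s, in which the tool goes at most 41.7 mm and 7.16 degrees, less where a joint would pass 70% of its speed; a pose out of reach is approached as far as the arm can. A call with a number of a shift or a turn outside -1 to 1 is refused whole. A call with a gripper value outside its range is refused whole. The fingers move at their own pace and stop on an object; the grip force is fixed at half the most. Time passes only in rows, so rows that repeat a pose let the fingers close. It gives the time, the measured TCP pose, the force and the opening at its end, in the units of the state.
- r.sense(): the state, without advancing time (a new reading comes with each control period).
- viewer.capture(name): name is "side" or "top"; returns a dict with "image" (480x640x3 uint8, red, green, blue), "fx", "fy", "cx", "cy" (pixels), "R" (3x3) and "t" (3): a world point X has camera coordinates R X + t. Camera axes: x right, y down, z forward; pixel columns grow to the right and rows downward; lengths in m; the calibration is good to about 2 mm. A picture is of the moment at which its call begins. There is no depth.
- job.finish_job(): hands the job in, once; it reports no verdict.
Trained networks look in a picture, given as the dict that the camera call returned (one of the last four; its "shot" number tells which), for a name from the list of things; names that differ only in an ending like _2 or _b are one class to them, and where a whole thing is asked for, a point or a joint stands for the part that bears it (a point fixed in the world has none). Each returns a list of dicts, best first, with "score" (0 to 1); they miss things now and then, are a little off and sometimes report something else, mostly with a low value. They report only what shows in the picture. A call takes as long as a camera call. They do not tell look-alikes from the thing itself.
- spotter.find_in(name, picture): "uv" ([column, row] in pixels, amid what is visible of it).
- spotter.silhouettes(name, picture): "region" (480x640 bool, what is visible of it) and "uv" ([column, row] in pixels, amid what is visible of it).
The state is a dict: "time_s": time; "joints": joint angles; "joint_velocities": joint speeds; "effort": joint torques, N m; "tcp_pos": TCP position; "ee_rot": TCP orientation; "wrist_force": force on the tool from outside, world axes, zero at the start; "moment": the same for the moment, N m; "gripper_width": opening from 0.0 (shut) to 1.0 (fully open).
Only numpy, scipy, OpenCV 4.12 (cv2) and the standard library are available. Lean on these libraries where they do the work, as an engineer would, in place of code of your own. Each camera call takes 0.05 s, during which the arm holds its last target. There are 200 camera calls.

## Task

Push the square grey wiring enclosure against the jig's steel corner post so that it swings round the post a quarter turn clockwise (seen from above), until its cable-entry side faces away from the side stop, then slide it fully home in the corner so that it lies flush against both the back stop and the side stop. It is too wide to grip: keep it flat on the board, push it gently with the fingertips without ever forcing it, leave everything else lying where it is, and finish clear of it.

Things in the scene. Friction and masses are not known exactly. Their poses are not given: they have to be found in the camera images.
- jig: Fixed drilling jig. Origin: the inside corner where the two stops' faces meet, at bench level; z up. Its x axis points roughly to the robot's left (world +y), its +y side towards the robot. Plywood board 12 mm thick, x from -310 to +50, y from -110 to +170 mm; its top is at z = 12 mm. The enclosure's home is the corner at x < 0, y > 0; the jig is open towards -x and +y.
- back_stop (a point): Middle of the back stop's foot line on the board, at jig (0, 55, 12) mm. The stop is a fixed aluminium bar 20 thick, 34 high above the board, its flat face in the plane x = 0 of the jig looking to -x, spanning y from -20 to +130 mm. Axes as the jig's.
- side_stop (a point): Middle of the side stop's foot line on the board, at jig (-47.5, 0, 12) mm. The stop is a fixed aluminium bar 20 thick, 34 high above the board, its flat face in the plane y = 0 of the jig looking to +y, spanning x from -95 to 0 mm. Axes as the jig's.
- post: Fixed upright round steel corner post of the jig, 20 mm diameter, 50 mm high, standing on the board at jig x = -130, y = -8 mm: its +y side is 2 mm proud of the side stop's face. Origin: centre of its foot on the board; axes as the jig's.
- enclosure: Loose closed grey plastic box, 110 x 110 mm, 45 high, 0.4 to 0.8 kg, sliding at 2 to 6 N. Thin: it must never be pushed with over 30 N, knocks included, so let it meet the post or a stop slower than 20 mm/s. Origin: centre of underside; entries on -x side. Start: x axis within 0.15 rad of the jig's, centre about 95 mm short of the post in jig x, 35 mm to its +y side.
- entry (a point): Middle of the enclosure's cable-entry side, 55 mm from its centre along its -x, 16 mm above its underside. That side has three dark round flush entries 19 mm across, and a dark strip 70 x 16 mm on the lid along its edge. At home the enclosure's centre is at jig x = -55, y = +55 mm and this side faces jig +y.
- locknut: Bystander: brass ring, 28 mm diameter, 7 mm high, on the board. Origin: centre of underside.
- gland: Bystander: black cable gland, 26 mm diameter, 26 mm high, on the board behind the side stop. Origin: centre of underside.
- cover_plate: Bystander: steel cover plate 50 x 50 x 6 mm on the board. Origin: centre of underside.
- screwdriver: Bystander: screwdriver about 200 mm long lying on the bench. Its axis is x.
- spanner: Bystander: steel spanner about 180 mm long lying on the bench. Its axis is x.
- screw_cup: Bystander: steel cup 70 mm across, 60 mm high, on the bench. Origin: centre of underside.
- carton: Bystander: closed carton 110 x 80 x 70 mm on the bench. Origin: centre of underside.
There are look-alikes about, which are no part of the job. What is meant by the enclosure is not green or purple, and is the larger of those in its own colour.

How it is judged (in metres and radians):
On the way:
1. the enclosure, part turned clockwise (20 to 75 degrees against the jig), bears on the corner post (contact force between enclosure and post above 0.5 N and angle between the x axis of enclosure and the x axis of jig, either way round between 0.349 and 1.309 rad and y of jig in the frame of enclosure above 0 m), for 0.1 s.
At the end, for the whole second after the job is handed in: The enclosure lies flat and still in the corner, its centre within 2 mm of flush against both the back stop and the side stop and square to them within 0.03 rad, its cable-entry side facing the jig's +y (away from the side stop) (x of enclosure in the frame of jig between -0.057 and -0.053 m and y of enclosure in the frame of jig between 0.053 and 0.057 m and y of entry in the frame of jig above 0.1 m and angle between the y axis of enclosure and the x axis of jig, either way round below 0.03 rad and angle between enclosure's own z axis and vertical below 0.03 rad and linear speed of enclosure below 0.01 m/s); the robot touches nothing.
It fails at once if the enclosure is pushed with more than 30 N (contact force between any of the fingers, the arm and enclosure above 30 N).
It fails at once if the enclosure is tipped or lifted off the board (angle between enclosure's own z axis and vertical above 0.15 rad or z of enclosure in the frame of jig above 0.022 m).
It fails at once if a bystander is moved more than 20 mm (distance of any of locknut, gland, cover_plate, screwdriver, spanner, screw_cup, carton from where it was at the start of the episode above 0.02 m).
It also fails if it takes over 70 s, if anything falls off the work surface, if the arm or the gripper's body presses on something with over 40 N, if the wrist force passes 120 N, or if a joint passes its speed limit or range.

## Working session

There is one attempt and no reset: what is moved stays moved. The work goes in short steps, Python scripts to look and compute and a tool call to move; the robot and the scene stay as the last step left them, time stands still between calls to the robot, and variables do not carry over. Pictures are saved under pics/ and viewed, about 8 in all and at most 12, crops included, and the job is handed in when it is done.

Besides the shell and the picture viewer there is one more tool, called after "Emit:" as a command line: name --argument value ..., lists and objects as JSON in quotes. play_rows: Moves the arm, as the interface text tells. Its arguments: {"type":"object","properties":{"commands":{"type":"array"}},"required":["commands"]}

```bash
ls; mkdir -p pics
cat > h.py <<'E'
import numpy as np, cv2
from station import r, viewer, job, spotter
def px(P,c):
    q=c["R"]@np.asarray(P,float)+c["t"]; return np.array([c["fx"]*q[0]/q[2]+c["cx"],c["fy"]*q[1]/q[2]+c["cy"]])
def ray(uv,c,z):
    R=np.array(c["R"]);o=-R.T@np.array(c["t"]);d=R.T@np.array([(uv[0]-c["cx"])/c["fx"],(uv[1]-c["cy"])/c["fy"],1])
    return o+d*(z-o[2])/d[2]
def save(n,im): cv2.imwrite("pics/"+n,cv2.cvtColor(np.ascontiguousarray(im),cv2.COLOR_RGB2BGR))
E
python3 - <<'E'
from h import *
for n in("top","side"):
    c=viewer.capture(n); save(n+"0.png",c["image"])
    print(n,c["fx"],c["cx"],c["cy"],(-np.array(c["R"]).T@np.array(c["t"])).round(3),np.array(c["R"]).round(3).tolist())
    for k in("jig","back_stop","side_stop","post","enclosure","entry","locknut","gland","cover_plate","screwdriver","spanner","screw_cup","carton"):
        print(k,[(np.round(d["uv"]).tolist(),round(d["score"],2),ray(d["uv"],c,.03).round(3)[:2].tolist()) for d in spotter.find_in(k,c)[:4]])
s=r.sense();print(np.array(s["ee_rot"]).round(3).tolist(),s["time_s"],s["tcp_pos"])
E
```

```text
pics
top 443.2485060806132 317.49561458185144 232.25977924731367 [ 0.406 -0.026  1.19 ] [[0.019, -1.0, 0.003], [-0.991, -0.019, -0.132], [0.132, -0.0, -0.991]]
jig [([282.0, 209.0], 0.74, [0.621, 0.068]), ([280.0, 254.0], 0.68, [0.502, 0.07])]
back_stop [([279.0, 254.0], 0.72, [0.5, 0.073])]
side_stop [([282.0, 254.0], 0.93, [0.5, 0.065])]
post [([288.0, 233.0], 0.57, [0.556, 0.051])]
enclosure [([400.0, 244.0], 0.83, [0.532, -0.245]), ([326.0, 250.0], 0.8, [0.515, -0.05]), ([412.0, 307.0], 0.73, [0.37, -0.274]), ([283.0, 144.0], 0.55, [0.799, 0.071])]
entry [([282.0, 146.0], 0.94, [0.794, 0.073]), ([326.0, 248.0], 0.79, [0.52, -0.05]), ([412.0, 310.0], 0.76, [0.362, -0.273])]
locknut [([328.0, 249.0], 0.6, [0.517, -0.055]), ([341.0, 202.0], 0.51, [0.642, -0.088])]
gland [([248.0, 220.0], 0.58, [0.589, 0.158])]
cover_plate [([282.0, 212.0], 0.62, [0.613, 0.067])]
screwdriver [([144.0, 253.0], 0.69, [0.496, 0.427])]
spanner [([479.0, 226.0], 0.7, [0.585, -0.455])]
screw_cup [([134.0, 308.0], 0.56, [0.355, 0.441])]
carton [([508.0, 298.0], 0.84, [0.399, -0.522])]
side 463.5434920479778
[... 580 characters left out ...]

entry [([239.0, 257.0], 0.88, [0.789, 0.08]), ([337.0, 190.0], 0.83, [0.532, -0.233]), ([390.0, 185.0], 0.74, [0.36, -0.278]), ([332.0, 231.0], 0.66, [0.531, -0.053])]
locknut [([302.0, 221.0], 0.57, [0.628, -0.08])]
gland [([301.0, 287.0], 0.65, [0.597, 0.164])]
cover_plate [([294.0, 260.0], 0.48, [0.63, 0.074]), ([333.0, 276.0], 0.3, [0.514, 0.115])]
screwdriver [([319.0, 390.0], 0.58, [0.516, 0.444])]
spanner [([332.0, 151.0], 0.48, [0.567, -0.43]), ([335.0, 276.0], 0.43, [0.51, 0.116])]
screw_cup [([387.0, 389.0], 0.88, [0.36, 0.424])]
carton [([381.0, 136.0], 0.87, [0.395, -0.539])]
[[0.0, -0.285, 0.959], [0.0, 0.959, 0.285], [-1.0, -0.0, 0.0]] 1.4 [ 0.17803141 -0.59909106  0.24154452]
```

Run:
```python
from h import *
im=cv2.imread("pics/top0.png");cv2.imwrite("pics/topc.png",cv2.resize(im[110:340,180:460],None,fx=2.6,fy=2.6,interpolation=cv2.INTER_CUBIC))
```

```text
(no output)
```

View pics/topc.png

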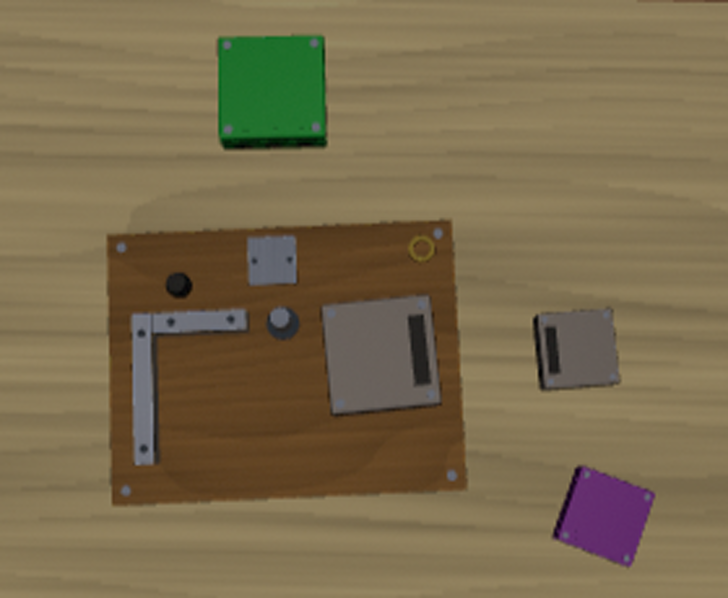

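View pics/side0.png

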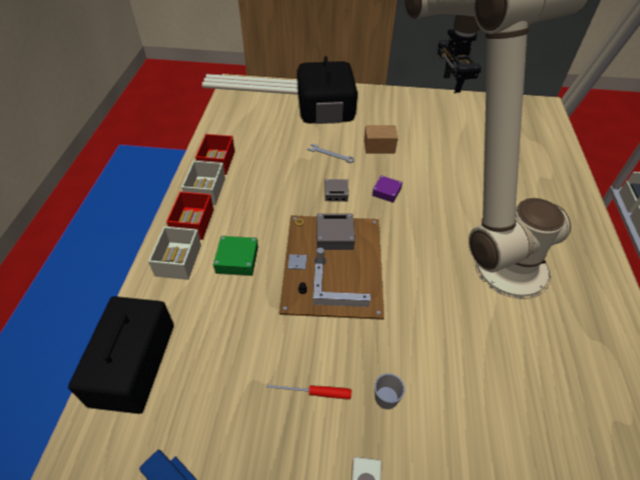

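The enclosure is the larger grey box on the board, at about (326,247) in the top picture. The other candidates are out: (400,244) is smaller and off the board, (412,307) is purple and (283,144) is green. The crop shows the enclosure's strip on its right (jig -x) side and the post at about (288,233). The post is up and to the left of the box, as described.

Next I'll fit the jig and enclosure poses from silhouettes in both views.

```bash
cat >> h.py <<'E'
from scipy.optimize import minimize
S=4
def hullmask(p,box,c):
    x0,x1,y0,y1,z0,z1=box; C,s=np.cos(p[2]),np.sin(p[2])
    P=[px([p[0]+C*x-s*y,p[1]+s*x+C*y,z],c) for x in(x0,x1) for y in(y0,y1) for z in(z0,z1)]
    h=cv2.convexHull(((np.array(P)+.5)*S*16-8).astype(np.int32))
    m=np.zeros((480*S,640*S),np.uint8); cv2.fillConvexPoly(m,h,1,shift=4); return cv2.resize(m.astype(np.float32),(640,480),interpolation=cv2.INTER_AREA)
def fit(p0,box,masks):
    def f(q):
        t=0
        for m,c in masks:
            h=hullmask(p0+q*[.01,.01,.05],box,c); t+=np.abs(h-m).sum()/m.sum()
        return t
    o=minimize(f,np.zeros(3),method="Nelder-Mead",options=dict(initial_simplex=np.array([[-.7,-.7,-.7],[1,0,0],[0,1,0],[0,0,1.]]),xatol=.01,fatol=1e-4,maxiter=150))
    return p0+o.x*[.01,.01,.05],o.fun/len(masks)
BOX=(-.055,.055,-.055,.055,.012,.057); BOARD=(-.31,.05,-.11,.17,0,.012)
def encmask(c,guess):
    g=px([*guess,.04],c); L=[d for d in spotter.silhouettes("enclosure",c)+spotter.silhouettes("entry",c) if np.hypot(*(np.array(d["uv"])-g))<15]
    return L[0]["region"].astype(np.float32) if L else None
def jigpt(J,x,y):  # mm
    C,s=np.cos(J[2]),np.sin(J[2]); return np.array([J[0]+(C*x-s*y)/1e3,J[1]+(s*x+C*y)/1e3])
def tojig(J,w):
    C,s=np.cos(J[2]),np.sin(J[2]); d=(np.array(w[:2])-J[:2])*1e3; return np.array([C*d[0]+s*d[1],-s*d[0]+C*d[1]])
E
cat > m.py <<'E'
from h import *
cs={n:viewer.capture(n) for n in("top","side")}
g=(.52,-.05); em={};jm={}
for n,c in cs.items():
    em[n]=encmask(c,g)
    L=[d for d in spotter.silhouettes("jig",c)]; 
    for d in L[:3]: print(n,"jig",d["uv"],d["region"].sum())
    print(n,"enc",None if em[n] is None else em[n].sum())
    m=np.any([d["region"] for d in L],0) if L else np.zeros((480,640),bool)
    if em[n] is not None: m=m|(em[n]>0)
    m=cv2.morphologyEx(m.astype(np.uint8),cv2.MORPH_CLOSE,np.ones((15,15)))
    jm[n]=m.astype(np.float32)
    o=c["image"].copy();o[m>0,0]=255; save("jm_"+n+".png",np.vstack([o[150:340,180:420]]))
for ns in(("top",),("side",),("top","side")):
    print(ns,"jig",fit(np.array([.55,.10,np.pi/2]),BOARD,[(jm[n],cs[n]) for n in ns]))
    print(ns,"enc",fit(np.array([.52,-.05,np.pi/2]),BOX,[(em[n],cs[n]) for n in ns if em[n] is not None]))
E
python3 m.py
```

```text
top jig [279.5, 253.1] 11951
top enc 1888.0
side jig [333.7, 277.1] 8145
side enc 1369.0
('top',) jig (array([0.53960941, 0.18029251, 1.63359796]), np.float64(0.03512192144989967))
('top',) enc (array([ 0.52167331, -0.04952538,  1.68928998]), np.float64(0.030852753669023514))
('side',) jig (array([0.54233876, 0.18005905, 1.6365535 ]), np.float64(0.05152132362127304))
('side',) enc (array([ 0.52556711, -0.04934781,  1.6989789 ]), np.float64(0.03944484889507294))
('top', 'side') jig (array([0.54111766, 0.18028505, 1.63440013]), np.float64(0.048263173550367355))
('top', 'side') enc (array([ 0.52326954, -0.04928331,  1.69243152]), np.float64(0.05168260633945465))
```

```bash
cat > g.py <<'E'
from h import *
J=np.array([.5411,.1803,1.6344])
def go(x,y,z,yaw=0):
    """needed row to jig (x,y) mm, TCP z m, tool y along jig x + yaw deg"""
    s=r.sense();R=np.array(s["ee_rot"]);d=R.T@(np.array([*jigpt(J,x,y),z])-s["tcp_pos"])
    a=np.degrees(np.arctan2(R[1,1],R[0,1])-J[2])-yaw
    print("mm tool xyz",(d*1e3).round(1),"norm",(d/.75).round(4),"ax",round(a/180,4))
def st():
    s=r.sense();R=np.array(s["ee_rot"]);print("t",round(s["time_s"],2),"jig",tojig(J,s["tcp_pos"]).round(1),"z",round(s["tcp_pos"][2],4),"yaw",round(np.degrees(np.arctan2(R[1,1],R[0,1])-J[2]),2),"F",np.round(s["wrist_force"],1),"w",s["gripper_width"])
E
python3 -c "
from g import *
st();go(-318,54,.15)
s=r.sense();a=J[2]-np.arctan2(s['ee_rot'][1][1],s['ee_rot'][0][1]);print(np.degrees(a))
for k in((-130,-8,.062),):
  c=viewer.capture('top');print(px([*jigpt(J,k[0],k[1]),k[2]],c),px([*jigpt(J,0,55),.046],c),px([*jigpt(J,-47.5,0),.046],c))"
```

```text
t 1.8 jig [-754.7  411.9] z 0.2415 yaw 12.9 F [0.4 0.  0.2] w 0.9994527351633127
mm tool xyz [ 91.6 345.8 446.4] norm [0.1221 0.4611 0.5952] ax 0.0717
-12.902580630535358
[287.2500398  231.14518485] [238.19604995 258.36123893] [256.0295082  236.42208622]
```

Emit:
play_rows --commands '[{"fingers": 1,"tx": 0.0,"ty": 0.037,"tz": 0.042,"ax": 0.0359},{"fingers": 1,"tx": 0.0,"ty": 0.074,"tz": 0.085,"ax": 0.0717},{"fingers": 1,"tx": 0.01,"ty": 0.106,"tz": 0.127,"ax": 0.0717},{"fingers": 1,"tx": 0.02,"ty": 0.138,"tz": 0.169,"ax": 0.0717},{"fingers": 1,"tx": 0.03,"ty": 0.17,"tz": 0.211,"ax": 0.0717}]'

```text
$.commands[0]: bad value
```

```bash
python3 -c "
from g import *
st();go(-318,54,.15)"
```

```text
t 1.85 jig [-754.7  411.9] z 0.2416 yaw 12.9 F [-0.6 -0.4 -0.4] w 1.0035382877919228
mm tool xyz [ 91.6 345.8 446.4] norm [0.1221 0.4611 0.5951] ax 0.0717
```

All fields are needed in each row.

Emit:
play_rows --commands '[{"fingers": 1,"tx": 0.0,"ty": 0.037,"tz": 0.042,"ax": 0.0359,"ay": 0,"az": 0},{"fingers": 1,"tx": 0.0,"ty": 0.074,"tz": 0.085,"ax": 0.0717,"ay": 0,"az": 0},{"fingers": 1,"tx": 0.01,"ty": 0.106,"tz": 0.127,"ax": 0.0717,"ay": 0,"az": 0},{"fingers": 1,"tx": 0.02,"ty": 0.138,"tz": 0.169,"ax": 0.0717,"ay": 0,"az": 0},{"fingers": 1,"tx": 0.03,"ty": 0.17,"tz": 0.211,"ax": 0.0717,"ay": 0,"az": 0}]'

```text
time_s: 2.27
tcp_pos: [0.2941, -0.4303, 0.2191]
ee_rot: [[0.001, -0.063, 0.998], [-0.001, 0.998, 0.063], [-1.0, -0.001, 0.001]]
wrist_force: [0.7, -0.8, 0.6]
gripper_width: 0.707
```

```bash
python3 -c "
from g import *
st();go(-318,54,.15)"
```

```text
t 2.27 jig [-593.7  285.3] z 0.2191 yaw -0.03 F [ 0.7 -0.8  0.6] w 0.7069907787930017
mm tool xyz [ 69.1 275.9 231.1] norm [0.0922 0.3678 0.3082] ax -0.0002
```

Emit:
play_rows --commands '[{"fingers": 1,"tx": 0.006,"ty": 0.037,"tz": 0.031,"ax": 0,"ay": 0,"az": 0},{"fingers": 1,"tx": 0.015,"ty": 0.074,"tz": 0.062,"ax": 0,"ay": 0,"az": 0},{"fingers": 1,"tx": 0.024,"ty": 0.111,"tz": 0.093,"ax": 0,"ay": 0,"az": 0},{"fingers": 1,"tx": 0.034,"ty": 0.148,"tz": 0.124,"ax": 0,"ay": 0,"az": 0},{"fingers": 1,"tx": 0.044,"ty": 0.185,"tz": 0.155,"ax": 0,"ay": 0,"az": 0}]'

```text
time_s: 2.68
tcp_pos: [0.4015, -0.2844, 0.1862]
ee_rot: [[0.001, -0.064, 0.998], [-0.0, 0.998, 0.064], [-1.0, -0.001, 0.001]]
wrist_force: [1.5, -0.1, -0.1]
gripper_width: 0.326
```

Emit:
play_rows --commands '[{"fingers": 1,"tx": 0.009,"ty": 0.037,"tz": 0.03,"ax": 0,"ay": 0,"az": 0},{"fingers": 1,"tx": 0.018,"ty": 0.074,"tz": 0.06,"ax": 0,"ay": 0,"az": 0},{"fingers": 1,"tx": 0.027,"ty": 0.111,"tz": 0.09,"ax": 0,"ay": 0,"az": 0},{"fingers": 1,"tx": 0.036,"ty": 0.147,"tz": 0.12,"ax": 0,"ay": 0,"az": 0},{"fingers": 1,"tx": 0.045,"ty": 0.18,"tz": 0.15,"ax": 0,"ay": 0,"az": 0}]'

```text
time_s: 3.1
tcp_pos: [0.5052, -0.1422, 0.1523]
ee_rot: [[0.001, -0.064, 0.998], [-0.0, 0.998, 0.064], [-1.0, -0.0, 0.001]]
wrist_force: [-0.6, 0.0, -0.3]
gripper_width: 0.02
```

Emit:
play_rows --commands '[{"fingers": 1,"tx": 0.0,"ty": 0.0,"tz": 0.0,"ax": 0,"ay": 0,"az": 0},{"fingers": 1,"tx": 0,"ty": 0,"tz": 0,"ax": 0,"ay": 0,"az": 0}]'

```text
time_s: 3.27
tcp_pos: [0.5051, -0.1427, 0.1518]
ee_rot: [[-0.001, -0.066, 0.998], [-0.0, 0.998, 0.066], [-1.0, 0.0, -0.001]]
wrist_force: [-1.0, -0.3, -0.3]
gripper_width: 0.004
```

```bash
python3 -c "
from g import *
st();go(-318,54,.041)"
```

```text
t 3.27 jig [-320.    56.5] z 0.1518 yaw 0.17 F [-1.  -0.3 -0.3] w 0.0037724981966481305
mm tool xyz [110.8   2.    2.6] norm [0.1478 0.0027 0.0034] ax 0.0009
```

Emit:
play_rows --commands '[{"fingers": 1,"tx": 0.04,"ty": 0.0,"tz": 0.003,"ax": 0,"ay": 0,"az": 0},{"fingers": 1,"tx": 0.08,"ty": 0,"tz": 0.003,"ax": 0,"ay": 0,"az": 0},{"fingers": 1,"tx": 0.115,"ty": 0,"tz": 0.003,"ax": 0,"ay": 0,"az": 0},{"fingers": 1,"tx": 0.138,"ty": 0,"tz": 0.003,"ax": 0,"ay": 0,"az": 0},{"fingers": 1,"tx": 0.147,"ty": 0,"tz": 0.003,"ax": 0,"ay": 0,"az": 0}]'

```text
time_s: 3.68
tcp_pos: [0.5042, -0.1448, 0.0397]
ee_rot: [[-0.005, -0.062, 0.998], [0.0, 0.998, 0.062], [-1.0, 0.0, -0.005]]
wrist_force: [-0.3, -0.0, -0.0]
gripper_width: 0.005
```

Emit:
play_rows --commands '[{"fingers": 1,"tx": 0,"ty": 0.004,"tz": 0,"ax": 0,"ay": 0,"az": 0},{"fingers": 1,"tx": 0,"ty": 0.008,"tz": 0,"ax": 0,"ay": 0,"az": 0},{"fingers": 1,"tx": 0,"ty": 0.012,"tz": 0,"ax": 0,"ay": 0,"az": 0},{"fingers": 1,"tx": 0,"ty": 0.0145,"tz": 0,"ax": 0,"ay": 0,"az": 0},{"fingers": 1,"tx": 0,"ty": 0.0165,"tz": 0,"ax": 0,"ay": 0,"az": 0}]'

```text
time_s: 4.1
tcp_pos: [0.5065, -0.1312, 0.0433]
ee_rot: [[0.003, -0.064, 0.998], [0.0, 0.998, 0.064], [-1.0, -0.0, 0.003]]
wrist_force: [0.5, -0.3, 0.8]
gripper_width: 0.005
```

Emit:
play_rows --commands '[{"fingers": 1,"tx": 0,"ty": 0.002,"tz": 0,"ax": 0,"ay": 0,"az": 0},{"fingers": 1,"tx": 0,"ty": 0.004,"tz": 0,"ax": 0,"ay": 0,"az": 0},{"fingers": 1,"tx": 0,"ty": 0.006,"tz": 0,"ax": 0,"ay": 0,"az": 0},{"fingers": 1,"tx": 0,"ty": 0.008,"tz": 0,"ax": 0,"ay": 0,"az": 0},{"fingers": 1,"tx": 0,"ty": 0.01,"tz": 0,"ax": 0,"ay": 0,"az": 0}]'

```text
time_s: 4.52
tcp_pos: [0.5053, -0.1239, 0.0421]
ee_rot: [[-0.0, -0.063, 0.998], [0.0, 0.998, 0.063], [-1.0, 0.0, -0.0]]
wrist_force: [-0.0, 0.5, -0.7]
gripper_width: 0.003
```

Emit:
play_rows --commands '[{"fingers": 1,"tx": 0,"ty": 0.002,"tz": 0,"ax": 0,"ay": 0,"az": 0},{"fingers": 1,"tx": 0,"ty": 0.004,"tz": 0,"ax": 0,"ay": 0,"az": 0},{"fingers": 1,"tx": 0,"ty": 0.006,"tz": 0,"ax": 0,"ay": 0,"az": 0},{"fingers": 1,"tx": 0,"ty": 0.008,"tz": 0,"ax": 0,"ay": 0,"az": 0},{"fingers": 1,"tx": 0,"ty": 0.01,"tz": 0,"ax": 0,"ay": 0,"az": 0}]'

```text
time_s: 4.93
tcp_pos: [0.5043, -0.1168, 0.0419]
ee_rot: [[-0.001, -0.064, 0.998], [-0.0, 0.998, 0.064], [-1.0, -0.0, -0.001]]
wrist_force: [-0.3, -3.0, 0.7]
gripper_width: 0.005
```

```bash
cat > look.py <<'E'
from g import *
import sys
g=jigpt(J,float(sys.argv[1]),float(sys.argv[2])); st()
cs=[viewer.capture(n) for n in("top","side")]
M=[(encmask(c,g),c) for c in cs]; print([None if m is None else int(m.sum()) for m,_ in M])
for K in([m for m in M if m[0] is not None],):
    p,e=fit(np.array([*g,J[2]+np.radians(float(sys.argv[3]))]),BOX,K)
    print("enc jig",tojig(J,p).round(1),"yaw",round(np.degrees(p[2]-J[2]),1),"err",round(e,3))
if len(sys.argv)>4: save(sys.argv[4],np.hstack([cv2.resize(cs[0]["image"][180:330,200:380],None,fx=2.2,fy=2.2),cv2.resize(cs[1]["image"][200:350,260:440],None,fx=2.2,fy=2.2)]))
E
python3 look.py -215 30 3 a.png
```

```text
t 4.93 jig [-294.1   55.6] z 0.0419 yaw 0.0 F [-0.3 -3.   0.7] w 0.005181754215851079
[None, 1058]
enc jig [-229.7   31.1] yaw 1.1 err 0.326
```

Emit:
play_rows --commands '[{"fingers": 1,"tx": 0,"ty": 0.002,"tz": 0,"ax": 0,"ay": 0,"az": 0},{"fingers": 1,"tx": 0,"ty": 0.004,"tz": 0,"ax": 0,"ay": 0,"az": 0},{"fingers": 1,"tx": 0,"ty": 0.006,"tz": 0,"ax": 0,"ay": 0,"az": 0},{"fingers": 1,"tx": 0,"ty": 0.008,"tz": 0,"ax": 0,"ay": 0,"az": 0},{"fingers": 1,"tx": 0,"ty": 0.01,"tz": 0,"ax": 0,"ay": 0,"az": 0}]'

```text
time_s: 5.65
tcp_pos: [0.5042, -0.109, 0.042]
ee_rot: [[-0.0, -0.063, 0.998], [-0.0, 0.998, 0.063], [-1.0, 0.0, -0.0]]
wrist_force: [-0.7, -2.4, -0.8]
gripper_width: 0.009
```

Emit:
play_rows --commands '[{"fingers": 1,"tx": 0,"ty": 0.002,"tz": 0,"ax": 0,"ay": 0,"az": 0},{"fingers": 1,"tx": 0,"ty": 0.004,"tz": 0,"ax": 0,"ay": 0,"az": 0},{"fingers": 1,"tx": 0,"ty": 0.006,"tz": 0,"ax": 0,"ay": 0,"az": 0},{"fingers": 1,"tx": 0,"ty": 0.008,"tz": 0,"ax": 0,"ay": 0,"az": 0},{"fingers": 1,"tx": 0,"ty": 0.01,"tz": 0,"ax": 0,"ay": 0,"az": 0}]'

```text
time_s: 6.07
tcp_pos: [0.5039, -0.1014, 0.042]
ee_rot: [[-0.0, -0.063, 0.998], [0.0, 0.998, 0.063], [-1.0, 0.0, 0.0]]
wrist_force: [-1.2, -2.1, -1.7]
gripper_width: 0.006
```

```bash
python3 look.py -210 32 -3 b.png
```

```text
t 6.07 jig [-278.8   55.1] z 0.042 yaw -0.0 F [-1.2 -2.1 -1.7] w 0.006284200589053466
[None, 1109]
enc jig [-212.4   27. ] yaw -1.1 err 0.289
```

View pics/b.png

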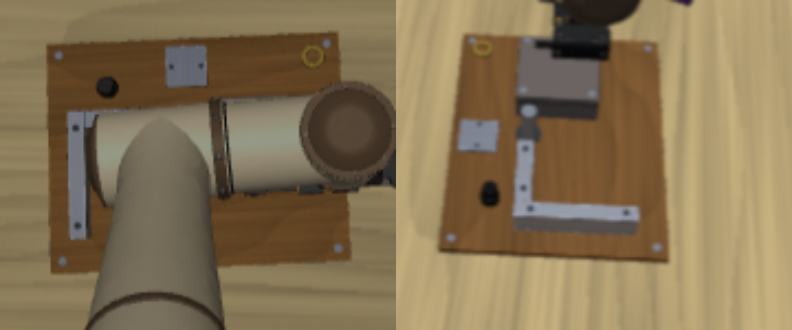

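```bash
cat > look.py <<'E'
from g import *
import sys
import h
g=jigpt(J,float(sys.argv[1]),float(sys.argv[2])); st()
s=r.sense();T=np.array(s["tcp_pos"]);yw=np.arctan2(s["ee_rot"][1][1],s["ee_rot"][0][1])
c=viewer.capture("side"); m=encmask(c,g)
ex=np.maximum(hullmask([T[0],T[1],yw],(-.1,.1,-.045,.045,T[2]+.04,T[2]+.35),c),hullmask([T[0],T[1],yw],(-.02,.02,-.015,.015,T[2]-.02,T[2]+.05),c))>0
W=(~ex).astype(np.float32)
if m is not None:
    o0=h.hullmask; h.hullmask=lambda *a:o0(*a)*W
    p,e=fit(np.array([*g,J[2]+np.radians(float(sys.argv[3]))]),BOX,[(m*W,c)])
    h.hullmask=o0
    print("vis",int((m*W).sum()),"enc jig",tojig(J,p).round(1),"yaw",round(np.degrees(p[2]-J[2]),1),"err",round(e,3))
if len(sys.argv)>4:
    im=c["image"].copy()
    if m is not None:
        k=[px([*(p[:2]+[np.cos(p[2])*a-np.sin(p[2])*b,np.sin(p[2])*a+np.cos(p[2])*b]),.057],c) for a,b in((.055,.055),(-.055,.055),(-.055,-.055),(.055,-.055))]
        cv2.polylines(im,[np.int32(np.round(k))],True,(255,0,0))
    save(sys.argv[4],cv2.resize(im[200:350,260:440],None,fx=3.5,fy=3.5))
E
python3 look.py -212 32 -3
```

```text
t 6.37 jig [-278.8   54.5] z 0.0423 yaw 0.01 F [ 0.3 -0.2  0.4] w 0.0036059154157983544
vis 951 enc jig [-212.    27.1] yaw -1.1 err 0.073
```

Emit:
play_rows --commands '[{"fingers": 1,"tx": 0,"ty": 0.002,"tz": 0,"ax": 0,"ay": 0,"az": 0},{"fingers": 1,"tx": 0,"ty": 0.004,"tz": 0,"ax": 0,"ay": 0,"az": 0},{"fingers": 1,"tx": 0,"ty": 0.006,"tz": 0,"ax": 0,"ay": 0,"az": 0},{"fingers": 1,"tx": 0,"ty": 0.008,"tz": 0,"ax": 0,"ay": 0,"az": 0},{"fingers": 1,"tx": 0,"ty": 0.01,"tz": 0,"ax": 0,"ay": 0,"az": 0}]'

```text
time_s: 6.93
tcp_pos: [0.5031, -0.0943, 0.0421]
ee_rot: [[-0.0, -0.063, 0.998], [-0.0, 0.998, 0.063], [-1.0, -0.0, -0.0]]
wrist_force: [-1.0, -3.8, -0.1]
gripper_width: 0.005
```

Emit:
play_rows --commands '[{"fingers": 1,"tx": 0,"ty": 0.002,"tz": 0,"ax": 0,"ay": 0,"az": 0},{"fingers": 1,"tx": 0,"ty": 0.004,"tz": 0,"ax": 0,"ay": 0,"az": 0},{"fingers": 1,"tx": 0,"ty": 0.006,"tz": 0,"ax": 0,"ay": 0,"az": 0},{"fingers": 1,"tx": 0,"ty": 0.008,"tz": 0,"ax": 0,"ay": 0,"az": 0},{"fingers": 1,"tx": 0,"ty": 0.01,"tz": 0,"ax": 0,"ay": 0,"az": 0}]'

```text
time_s: 7.35
tcp_pos: [0.5029, -0.0865, 0.0421]
ee_rot: [[-0.0, -0.064, 0.998], [-0.0, 0.998, 0.064], [-1.0, -0.0, -0.0]]
wrist_force: [-0.4, -3.6, 0.8]
gripper_width: 0.003
```

Emit:
play_rows --commands '[{"fingers": 1,"tx": 0,"ty": 0.002,"tz": 0,"ax": 0,"ay": 0,"az": 0},{"fingers": 1,"tx": 0,"ty": 0.004,"tz": 0,"ax": 0,"ay": 0,"az": 0},{"fingers": 1,"tx": 0,"ty": 0.006,"tz": 0,"ax": 0,"ay": 0,"az": 0},{"fingers": 1,"tx": 0,"ty": 0.008,"tz": 0,"ax": 0,"ay": 0,"az": 0},{"fingers": 1,"tx": 0,"ty": 0.01,"tz": 0,"ax": 0,"ay": 0,"az": 0}]'

```text
time_s: 7.77
tcp_pos: [0.5024, -0.079, 0.042]
ee_rot: [[-0.0, -0.064, 0.998], [-0.0, 0.998, 0.064], [-1.0, -0.0, -0.0]]
wrist_force: [-1.3, -3.7, 1.6]
gripper_width: 0.007
```

```bash
python3 look.py -192 32 -8
```

```text
t 7.77 jig [-256.4   55.1] z 0.042 yaw -0.0 F [-1.3 -3.7  1.6] w 0.006536597131632255
vis 933 enc jig [-193.7   23.8] yaw -5.6 err 0.106
```

Emit:
play_rows --commands '[{"fingers": 1,"tx": 0,"ty": 0.0014,"tz": -0.002,"ax": 0,"ay": 0,"az": 0},{"fingers": 1,"tx": 0,"ty": 0.0028,"tz": -0.004,"ax": 0,"ay": 0,"az": 0},{"fingers": 1,"tx": 0,"ty": 0.0042,"tz": -0.006,"ax": 0,"ay": 0,"az": 0},{"fingers": 1,"tx": 0,"ty": 0.0056,"tz": -0.008,"ax": 0,"ay": 0,"az": 0},{"fingers": 1,"tx": 0,"ty": 0.007,"tz": -0.01,"ax": 0,"ay": 0,"az": 0}]'

```text
time_s: 8.33
tcp_pos: [0.4945, -0.0744, 0.0421]
ee_rot: [[0.0, -0.064, 0.998], [-0.0, 0.998, 0.064], [-1.0, -0.0, 0.0]]
wrist_force: [0.7, -3.6, -0.4]
gripper_width: 0.001
```

Emit:
play_rows --commands '[{"fingers": 1,"tx": 0,"ty": 0.0014,"tz": -0.002,"ax": 0,"ay": 0,"az": 0},{"fingers": 1,"tx": 0,"ty": 0.0028,"tz": -0.004,"ax": 0,"ay": 0,"az": 0},{"fingers": 1,"tx": 0,"ty": 0.0042,"tz": -0.006,"ax": 0,"ay": 0,"az": 0},{"fingers": 1,"tx": 0,"ty": 0.0056,"tz": -0.008,"ax": 0,"ay": 0,"az": 0},{"fingers": 1,"tx": 0,"ty": 0.007,"tz": -0.01,"ax": 0,"ay": 0,"az": 0}]'

```text
time_s: 8.75
tcp_pos: [0.4864, -0.0697, 0.042]
ee_rot: [[-0.001, -0.063, 0.998], [-0.0, 0.998, 0.063], [-1.0, -0.0, -0.001]]
wrist_force: [0.1, -4.8, 0.7]
gripper_width: 0.002
```

```bash
python3 look.py -186 30 -12 c.png
```

```text
t 8.75 jig [-246.    70.5] z 0.042 yaw -0.01 F [ 0.1 -4.8  0.7] w 0.0016095149184238227
vis 915 enc jig [-189.8   32.9] yaw -13.8 err 0.172
```

View pics/c.png

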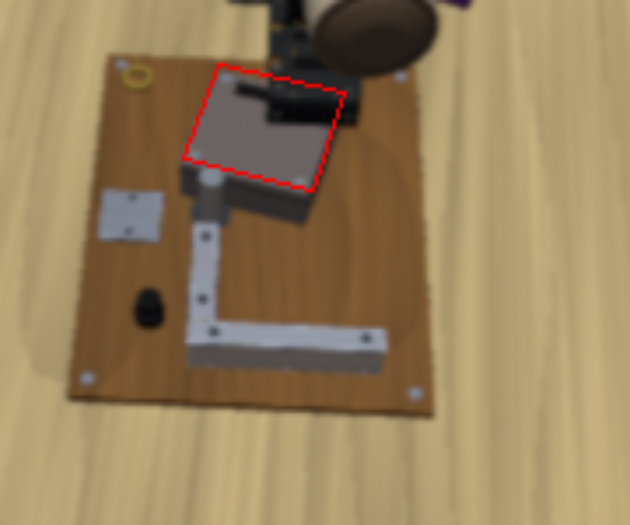

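Emit:
play_rows --commands '[{"fingers": 1,"tx": 0,"ty": 0.0014,"tz": -0.002,"ax": 0,"ay": 0,"az": 0},{"fingers": 1,"tx": 0,"ty": 0.0028,"tz": -0.004,"ax": 0,"ay": 0,"az": 0},{"fingers": 1,"tx": 0,"ty": 0.0042,"tz": -0.006,"ax": 0,"ay": 0,"az": 0},{"fingers": 1,"tx": 0,"ty": 0.0056,"tz": -0.008,"ax": 0,"ay": 0,"az": 0},{"fingers": 1,"tx": 0,"ty": 0.007,"tz": -0.01,"ax": 0,"ay": 0,"az": 0}]'

```text
time_s: 9.32
tcp_pos: [0.4787, -0.0648, 0.042]
ee_rot: [[-0.0, -0.063, 0.998], [0.0, 0.998, 0.063], [-1.0, 0.0, -0.0]]
wrist_force: [0.1, -4.5, 1.3]
gripper_width: 0.008
```

Emit:
play_rows --commands '[{"fingers": 1,"tx": 0,"ty": 0.0014,"tz": -0.002,"ax": 0,"ay": 0,"az": 0},{"fingers": 1,"tx": 0,"ty": 0.0028,"tz": -0.004,"ax": 0,"ay": 0,"az": 0},{"fingers": 1,"tx": 0,"ty": 0.0042,"tz": -0.006,"ax": 0,"ay": 0,"az": 0},{"fingers": 1,"tx": 0,"ty": 0.0056,"tz": -0.008,"ax": 0,"ay": 0,"az": 0},{"fingers": 1,"tx": 0,"ty": 0.007,"tz": -0.01,"ax": 0,"ay": 0,"az": 0}]'

```text
time_s: 9.73
tcp_pos: [0.4714, -0.0598, 0.0421]
ee_rot: [[0.001, -0.064, 0.998], [0.0, 0.998, 0.064], [-1.0, 0.0, 0.001]]
wrist_force: [0.2, -1.9, 0.1]
gripper_width: 0.007
```

Emit:
play_rows --commands '[{"fingers": 1,"tx": 0,"ty": 0.002,"tz": -0.002,"ax": 0,"ay": 0,"az": 0},{"fingers": 1,"tx": 0,"ty": 0.004,"tz": -0.004,"ax": 0,"ay": 0,"az": 0},{"fingers": 1,"tx": 0,"ty": 0.006,"tz": -0.006,"ax": 0,"ay": 0,"az": 0},{"fingers": 1,"tx": 0,"ty": 0.008,"tz": -0.008,"ax": 0,"ay": 0,"az": 0},{"fingers": 1,"tx": 0,"ty": 0.01,"tz": -0.01,"ax": 0,"ay": 0,"az": 0}]'

```text
time_s: 10.15
tcp_pos: [0.4631, -0.0529, 0.0421]
ee_rot: [[0.0, -0.064, 0.998], [0.0, 0.998, 0.064], [-1.0, 0.0, 0.0]]
wrist_force: [0.3, -2.4, 0.4]
gripper_width: 0.005
```

```bash
python3 look.py -178 44 -27
```

```text
t 10.15 jig [-227.8   92.7] z 0.0421 yaw -0.0 F [ 0.3 -2.4  0.4] w 0.005018048152920445
vis 1010 enc jig [-178.3   41.9] yaw -29.7 err 0.151
```

Emit:
play_rows --commands '[{"fingers": 1,"tx": 0,"ty": 0.0023,"tz": -0.0019,"ax": 0,"ay": 0,"az": 0},{"fingers": 1,"tx": 0,"ty": 0.0046,"tz": -0.0038,"ax": 0,"ay": 0,"az": 0},{"fingers": 1,"tx": 0,"ty": 0.0069,"tz": -0.0057,"ax": 0,"ay": 0,"az": 0},{"fingers": 1,"tx": 0,"ty": 0.0092,"tz": -0.0076,"ax": 0,"ay": 0,"az": 0},{"fingers": 1,"tx": 0,"ty": 0.0115,"tz": -0.0095,"ax": 0,"ay": 0,"az": 0}]'

```text
time_s: 10.72
tcp_pos: [0.4553, -0.0449, 0.042]
ee_rot: [[-0.0, -0.063, 0.998], [-0.0, 0.998, 0.063], [-1.0, -0.0, -0.0]]
wrist_force: [0.9, -2.2, 0.2]
gripper_width: 0.007
```

Emit:
play_rows --commands '[{"fingers": 1,"tx": 0,"ty": 0.0023,"tz": -0.0019,"ax": 0,"ay": 0,"az": 0},{"fingers": 1,"tx": 0,"ty": 0.0046,"tz": -0.0038,"ax": 0,"ay": 0,"az": 0},{"fingers": 1,"tx": 0,"ty": 0.0069,"tz": -0.0057,"ax": 0,"ay": 0,"az": 0},{"fingers": 1,"tx": 0,"ty": 0.0092,"tz": -0.0076,"ax": 0,"ay": 0,"az": 0},{"fingers": 1,"tx": 0,"ty": 0.0115,"tz": -0.0095,"ax": 0,"ay": 0,"az": 0}]'

```text
time_s: 11.13
tcp_pos: [0.4476, -0.0366, 0.042]
ee_rot: [[-0.0, -0.064, 0.998], [-0.0, 0.998, 0.064], [-1.0, -0.0, -0.0]]
wrist_force: [0.2, -1.1, 0.7]
gripper_width: 0.007
```

Emit:
play_rows --commands '[{"fingers": 1,"tx": 0,"ty": 0.0028,"tz": -0.0014,"ax": 0,"ay": 0,"az": 0},{"fingers": 1,"tx": 0,"ty": 0.0056,"tz": -0.0028,"ax": 0,"ay": 0,"az": 0},{"fingers": 1,"tx": 0,"ty": 0.0084,"tz": -0.0042,"ax": 0,"ay": 0,"az": 0},{"fingers": 1,"tx": 0,"ty": 0.0112,"tz": -0.0056,"ax": 0,"ay": 0,"az": 0},{"fingers": 1,"tx": 0,"ty": 0.014,"tz": -0.007,"ax": 0,"ay": 0,"az": 0}]'

```text
time_s: 11.55
tcp_pos: [0.4413, -0.0267, 0.0419]
ee_rot: [[-0.001, -0.063, 0.998], [-0.0, 0.998, 0.063], [-1.0, -0.0, -0.001]]
wrist_force: [-1.6, -2.3, 0.4]
gripper_width: 0.005
```

```bash
python3 look.py -162 52 -47
```

```text
t 11.55 jig [-200.2  112.8] z 0.0419 yaw -0.02 F [-1.6 -2.3  0.4] w 0.004709428891967366
vis 1109 enc jig [-167.6   51. ] yaw -45.7 err 0.099
```

Emit:
play_rows --commands '[{"fingers": 1,"tx": 0,"ty": 0.0025,"tz": -0.0008,"ax": 0,"ay": 0,"az": 0},{"fingers": 1,"tx": 0,"ty": 0.005,"tz": -0.0016,"ax": 0,"ay": 0,"az": 0},{"fingers": 1,"tx": 0,"ty": 0.0075,"tz": -0.0024,"ax": 0,"ay": 0,"az": 0},{"fingers": 1,"tx": 0,"ty": 0.01,"tz": -0.0032,"ax": 0,"ay": 0,"az": 0},{"fingers": 1,"tx": 0,"ty": 0.0125,"tz": -0.004,"ax": 0,"ay": 0,"az": 0}]'

```text
time_s: 12.12
tcp_pos: [0.4369, -0.0181, 0.0418]
ee_rot: [[-0.003, -0.063, 0.998], [-0.001, 0.998, 0.063], [-1.0, -0.001, -0.003]]
wrist_force: [-3.4, -5.5, 2.4]
gripper_width: 0.004
```

Emit:
play_rows --commands '[{"fingers": 1,"tx": 0,"ty": 0.0025,"tz": -0.0008,"ax": 0,"ay": 0,"az": 0},{"fingers": 1,"tx": 0,"ty": 0.005,"tz": -0.0016,"ax": 0,"ay": 0,"az": 0},{"fingers": 1,"tx": 0,"ty": 0.0075,"tz": -0.0024,"ax": 0,"ay": 0,"az": 0},{"fingers": 1,"tx": 0,"ty": 0.01,"tz": -0.0032,"ax": 0,"ay": 0,"az": 0},{"fingers": 1,"tx": 0,"ty": 0.0125,"tz": -0.004,"ax": 0,"ay": 0,"az": 0}]'

```text
time_s: 12.53
tcp_pos: [0.4328, -0.0091, 0.0418]
ee_rot: [[-0.004, -0.063, 0.998], [-0.001, 0.998, 0.063], [-1.0, -0.001, -0.004]]
wrist_force: [-4.1, -4.7, 2.8]
gripper_width: 0.004
```

Emit:
play_rows --commands '[{"fingers": 1,"tx": 0,"ty": 0.0025,"tz": -0.0008,"ax": 0,"ay": 0,"az": 0},{"fingers": 1,"tx": 0,"ty": 0.005,"tz": -0.0016,"ax": 0,"ay": 0,"az": 0},{"fingers": 1,"tx": 0,"ty": 0.0075,"tz": -0.0024,"ax": 0,"ay": 0,"az": 0},{"fingers": 1,"tx": 0,"ty": 0.01,"tz": -0.0032,"ax": 0,"ay": 0,"az": 0},{"fingers": 1,"tx": 0,"ty": 0.0125,"tz": -0.004,"ax": 0,"ay": 0,"az": 0}]'

```text
time_s: 12.95
tcp_pos: [0.4294, 0.0001, 0.0418]
ee_rot: [[-0.004, -0.063, 0.998], [-0.001, 0.998, 0.063], [-1.0, -0.001, -0.004]]
wrist_force: [-2.7, -4.5, 2.6]
gripper_width: 0.004
```

```bash
python3 look.py -150 58 -65 d.png
```

```text
t 12.95 jig [-172.7  122.9] z 0.0418 yaw -0.04 F [-2.7 -4.5  2.6] w 0.0035293412970870664
vis 1135 enc jig [-152.4   56. ] yaw -60.5 err 0.077
```

View pics/d.png

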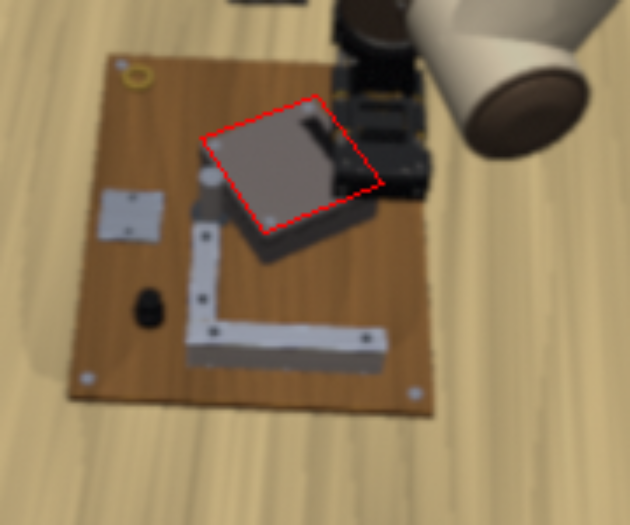

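Emit:
play_rows --commands '[{"fingers": 1,"tx": 0,"ty": 0.0028,"tz": -0.0002,"ax": 0,"ay": 0,"az": 0},{"fingers": 1,"tx": 0,"ty": 0.0056,"tz": -0.0004,"ax": 0,"ay": 0,"az": 0},{"fingers": 1,"tx": 0,"ty": 0.0084,"tz": -0.0006,"ax": 0,"ay": 0,"az": 0},{"fingers": 1,"tx": 0,"ty": 0.0112,"tz": -0.0008,"ax": 0,"ay": 0,"az": 0},{"fingers": 1,"tx": 0,"ty": 0.014,"tz": -0.001,"ax": 0,"ay": 0,"az": 0}]'

```text
time_s: 13.52
tcp_pos: [0.4268, 0.0099, 0.0417]
ee_rot: [[-0.006, -0.063, 0.998], [-0.003, 0.998, 0.063], [-1.0, -0.002, -0.007]]
wrist_force: [-5.8, -7.2, 5.7]
gripper_width: 0.004
```

Emit:
play_rows --commands '[{"fingers": 1,"tx": 0,"ty": 0.0028,"tz": -0.0002,"ax": 0,"ay": 0,"az": 0},{"fingers": 1,"tx": 0,"ty": 0.0056,"tz": -0.0004,"ax": 0,"ay": 0,"az": 0},{"fingers": 1,"tx": 0,"ty": 0.0084,"tz": -0.0006,"ax": 0,"ay": 0,"az": 0},{"fingers": 1,"tx": 0,"ty": 0.0112,"tz": -0.0008,"ax": 0,"ay": 0,"az": 0},{"fingers": 1,"tx": 0,"ty": 0.014,"tz": -0.001,"ax": 0,"ay": 0,"az": 0}]'

```text
time_s: 13.93
tcp_pos: [0.4248, 0.0201, 0.0416]
ee_rot: [[-0.007, -0.062, 0.998], [-0.003, 0.998, 0.062], [-1.0, -0.003, -0.008]]
wrist_force: [-6.6, -6.5, 5.2]
gripper_width: 0.008
```

Emit:
play_rows --commands '[{"fingers": 1,"tx": 0,"ty": 0.0028,"tz": -0.0002,"ax": 0,"ay": 0,"az": 0},{"fingers": 1,"tx": 0,"ty": 0.0056,"tz": -0.0004,"ax": 0,"ay": 0,"az": 0},{"fingers": 1,"tx": 0,"ty": 0.0084,"tz": -0.0006,"ax": 0,"ay": 0,"az": 0},{"fingers": 1,"tx": 0,"ty": 0.0112,"tz": -0.0008,"ax": 0,"ay": 0,"az": 0},{"fingers": 1,"tx": 0,"ty": 0.014,"tz": -0.001,"ax": 0,"ay": 0,"az": 0}]'

```text
time_s: 14.35
tcp_pos: [0.4236, 0.0306, 0.0416]
ee_rot: [[-0.007, -0.062, 0.998], [-0.003, 0.998, 0.062], [-1.0, -0.002, -0.007]]
wrist_force: [-7.0, -5.4, 5.9]
gripper_width: 0.008
```

```bash
python3 look.py -133 59 -76
```

```text
t 14.35 jig [-141.9  126.7] z 0.0416 yaw -0.07 F [-7.  -5.4  5.9] w 0.007837881001400702
vis 1126 enc jig [-135.6   57. ] yaw -75.2 err 0.054
```

Emit:
play_rows --commands '[{"fingers": 1,"tx": 0,"ty": 0.0028,"tz": 0.0002,"ax": 0,"ay": 0,"az": 0},{"fingers": 1,"tx": 0,"ty": 0.0056,"tz": 0.0004,"ax": 0,"ay": 0,"az": 0},{"fingers": 1,"tx": 0,"ty": 0.0084,"tz": 0.0006,"ax": 0,"ay": 0,"az": 0},{"fingers": 1,"tx": 0,"ty": 0.0112,"tz": 0.0008,"ax": 0,"ay": 0,"az": 0},{"fingers": 1,"tx": 0,"ty": 0.014,"tz": 0.001,"ax": 0,"ay": 0,"az": 0}]'

```text
time_s: 14.92
tcp_pos: [0.4234, 0.041, 0.0415]
ee_rot: [[-0.008, -0.062, 0.998], [-0.003, 0.998, 0.062], [-1.0, -0.003, -0.008]]
wrist_force: [-7.3, -5.3, 6.5]
gripper_width: 0.001
```

Emit:
play_rows --commands '[{"fingers": 1,"tx": 0,"ty": 0.0028,"tz": 0.0005,"ax": 0,"ay": 0,"az": 0},{"fingers": 1,"tx": 0,"ty": 0.0056,"tz": 0.001,"ax": 0,"ay": 0,"az": 0},{"fingers": 1,"tx": 0,"ty": 0.0084,"tz": 0.0015,"ax": 0,"ay": 0,"az": 0},{"fingers": 1,"tx": 0,"ty": 0.0112,"tz": 0.002,"ax": 0,"ay": 0,"az": 0},{"fingers": 1,"tx": 0,"ty": 0.014,"tz": 0.0025,"ax": 0,"ay": 0,"az": 0}]'

```text
time_s: 15.33
tcp_pos: [0.4239, 0.0513, 0.0413]
ee_rot: [[-0.009, -0.062, 0.998], [-0.004, 0.998, 0.062], [-1.0, -0.003, -0.009]]
wrist_force: [-8.5, -6.3, 6.6]
gripper_width: 0.006
```

```bash
python3 look.py -122 58 -85
```

```text
t 15.33 jig [-121.3  125.1] z 0.0413 yaw -0.09 F [-8.5 -6.3  6.6] w 0.006320405480766775
vis 1100 enc jig [-125.9   57.7] yaw -84.6 err 0.042
```

Emit:
play_rows --commands '[{"fingers": 1,"tx": 0,"ty": 0.0024,"tz": 0.0005,"ax": 0,"ay": 0,"az": 0},{"fingers": 1,"tx": 0,"ty": 0.0048,"tz": 0.001,"ax": 0,"ay": 0,"az": 0},{"fingers": 1,"tx": 0,"ty": 0.0072,"tz": 0.0015,"ax": 0,"ay": 0,"az": 0},{"fingers": 1,"tx": 0,"ty": 0.0096,"tz": 0.002,"ax": 0,"ay": 0,"az": 0},{"fingers": 1,"tx": 0,"ty": 0.012,"tz": 0.0025,"ax": 0,"ay": 0,"az": 0}]'

```text
time_s: 15.9
tcp_pos: [0.4251, 0.0603, 0.0413]
ee_rot: [[-0.009, -0.062, 0.998], [-0.004, 0.998, 0.062], [-1.0, -0.004, -0.01]]
wrist_force: [-9.8, -4.6, 7.4]
gripper_width: 0.007
```

Emit:
play_rows --commands '[{"fingers": 1,"tx": 0,"ty": 0,"tz": -0.004,"ax": 0,"ay": 0,"az": 0},{"fingers": 1,"tx": 0,"ty": 0,"tz": -0.01,"ax": 0,"ay": 0,"az": 0},{"fingers": 1,"tx": 0,"ty": 0,"tz": -0.02,"ax": 0,"ay": 0,"az": 0},{"fingers": 1,"tx": 0,"ty": -0.01,"tz": -0.028,"ax": 0,"ay": 0,"az": 0},{"fingers": 1,"tx": 0,"ty": -0.03,"tz": -0.03,"ax": 0,"ay": 0,"az": 0}]'

```text
time_s: 16.32
tcp_pos: [0.4081, 0.039, 0.0423]
ee_rot: [[0.001, -0.066, 0.998], [0.001, 0.998, 0.066], [-1.0, 0.001, 0.001]]
wrist_force: [-1.0, -0.2, -0.5]
gripper_width: 0.007
```

Emit:
play_rows --commands '[{"fingers": 1,"tx": 0,"ty": -0.025,"tz": 0,"ax": 0,"ay": 0,"az": 0},{"fingers": 1,"tx": 0,"ty": -0.05,"tz": 0,"ax": 0,"ay": 0,"az": 0},{"fingers": 1,"tx": 0,"ty": -0.075,"tz": 0,"ax": 0,"ay": 0,"az": 0},{"fingers": 1,"tx": 0,"ty": -0.092,"tz": 0,"ax": 0,"ay": 0,"az": 0},{"fingers": 1,"tx": 0,"ty": -0.1,"tz": 0,"ax": 0,"ay": 0,"az": 0}]'

```text
time_s: 16.73
tcp_pos: [0.4132, -0.0376, 0.0422]
ee_rot: [[0.001, -0.062, 0.998], [0.0, 0.998, 0.062], [-1.0, 0.0, 0.001]]
wrist_force: [-0.6, 0.5, 0.1]
gripper_width: 0.008
```

```bash
python3 look.py -120 58 -87 e.png
```

```text
t 16.73 jig [-209.3  141.5] z 0.0422 yaw -0.1 F [-0.6  0.5  0.1] w 0.0075438604965482785
vis 1428 enc jig [-121.8   55.1] yaw -90.7 err 0.073
```

View pics/e.png

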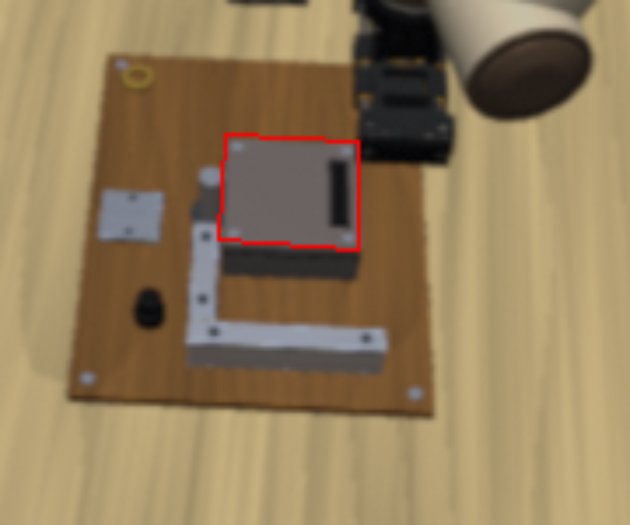

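Emit:
play_rows --commands '[{"fingers": 1,"tx": 0,"ty": 0,"tz": 0.025,"ax": 0,"ay": 0,"az": 0},{"fingers": 1,"tx": 0,"ty": 0,"tz": 0.055,"ax": 0,"ay": 0,"az": 0},{"fingers": 1,"tx": 0,"ty": 0,"tz": 0.085,"ax": 0,"ay": 0,"az": 0},{"fingers": 1,"tx": 0,"ty": 0.003,"tz": 0.105,"ax": 0,"ay": 0,"az": 0},{"fingers": 1,"tx": 0,"ty": 0.008,"tz": 0.11,"ax": 0,"ay": 0,"az": 0}]'

```text
time_s: 17.3
tcp_pos: [0.4983, -0.0239, 0.0422]
ee_rot: [[0.003, -0.065, 0.998], [0.0, 0.998, 0.065], [-1.0, 0.0, 0.003]]
wrist_force: [0.7, 0.4, -0.2]
gripper_width: 0.006
```

Emit:
play_rows --commands '[{"fingers": 1,"tx": 0,"ty": 0.002,"tz": 0,"ax": 0,"ay": 0,"az": 0},{"fingers": 1,"tx": 0,"ty": 0.004,"tz": 0,"ax": 0,"ay": 0,"az": 0},{"fingers": 1,"tx": 0,"ty": 0.006,"tz": 0,"ax": 0,"ay": 0,"az": 0},{"fingers": 1,"tx": 0,"ty": 0.008,"tz": 0,"ax": 0,"ay": 0,"az": 0},{"fingers": 1,"tx": 0,"ty": 0.01,"tz": 0,"ax": 0,"ay": 0,"az": 0}]'

```text
time_s: 17.72
tcp_pos: [0.494, -0.0175, 0.0422]
ee_rot: [[-0.0, -0.064, 0.998], [-0.0, 0.998, 0.064], [-1.0, 0.0, -0.0]]
wrist_force: [0.3, 0.5, 0.9]
gripper_width: 0.002
```

Emit:
play_rows --commands '[{"fingers": 1,"tx": 0,"ty": 0.002,"tz": 0,"ax": 0,"ay": 0,"az": 0},{"fingers": 1,"tx": 0,"ty": 0.004,"tz": 0,"ax": 0,"ay": 0,"az": 0},{"fingers": 1,"tx": 0,"ty": 0.006,"tz": 0,"ax": 0,"ay": 0,"az": 0},{"fingers": 1,"tx": 0,"ty": 0.008,"tz": 0,"ax": 0,"ay": 0,"az": 0},{"fingers": 1,"tx": 0,"ty": 0.01,"tz": 0,"ax": 0,"ay": 0,"az": 0}]'

```text
time_s: 18.13
tcp_pos: [0.4942, -0.0101, 0.0421]
ee_rot: [[-0.0, -0.064, 0.998], [-0.0, 0.998, 0.064], [-1.0, -0.0, -0.0]]
wrist_force: [0.6, -2.9, -0.5]
gripper_width: 0.006
```

Emit:
play_rows --commands '[{"fingers": 1,"tx": 0,"ty": 0.002,"tz": 0,"ax": 0,"ay": 0,"az": 0},{"fingers": 1,"tx": 0,"ty": 0.004,"tz": 0,"ax": 0,"ay": 0,"az": 0},{"fingers": 1,"tx": 0,"ty": 0.006,"tz": 0,"ax": 0,"ay": 0,"az": 0},{"fingers": 1,"tx": 0,"ty": 0.008,"tz": 0,"ax": 0,"ay": 0,"az": 0},{"fingers": 1,"tx": 0,"ty": 0.01,"tz": 0,"ax": 0,"ay": 0,"az": 0}]'

```text
time_s: 18.55
tcp_pos: [0.4934, -0.0029, 0.042]
ee_rot: [[-0.001, -0.063, 0.998], [-0.0, 0.998, 0.063], [-1.0, -0.0, -0.001]]
wrist_force: [-0.8, -4.3, 1.4]
gripper_width: 0.004
```

```bash
python3 look.py -115 57 -90
```

```text
t 18.55 jig [-179.8   59.2] z 0.042 yaw -0.02 F [-0.8 -4.3  1.4] w 0.0038701308650880726
vis 864 enc jig [-115.5   56.5] yaw -89.5 err 0.065
```

Emit:
play_rows --commands '[{"fingers": 1,"tx": 0,"ty": 0.002,"tz": 0,"ax": 0,"ay": 0,"az": 0},{"fingers": 1,"tx": 0,"ty": 0.004,"tz": 0,"ax": 0,"ay": 0,"az": 0},{"fingers": 1,"tx": 0,"ty": 0.006,"tz": 0,"ax": 0,"ay": 0,"az": 0},{"fingers": 1,"tx": 0,"ty": 0.008,"tz": 0,"ax": 0,"ay": 0,"az": 0},{"fingers": 1,"tx": 0,"ty": 0.01,"tz": 0,"ax": 0,"ay": 0,"az": 0}]'

```text
time_s: 19.12
tcp_pos: [0.4928, 0.0046, 0.042]
ee_rot: [[-0.001, -0.063, 0.998], [-0.0, 0.998, 0.063], [-1.0, -0.0, -0.001]]
wrist_force: [-1.7, -5.4, 1.2]
gripper_width: 0.004
```

Emit:
play_rows --commands '[{"fingers": 1,"tx": 0,"ty": 0.002,"tz": 0,"ax": 0,"ay": 0,"az": 0},{"fingers": 1,"tx": 0,"ty": 0.004,"tz": 0,"ax": 0,"ay": 0,"az": 0},{"fingers": 1,"tx": 0,"ty": 0.006,"tz": 0,"ax": 0,"ay": 0,"az": 0},{"fingers": 1,"tx": 0,"ty": 0.008,"tz": 0,"ax": 0,"ay": 0,"az": 0},{"fingers": 1,"tx": 0,"ty": 0.01,"tz": 0,"ax": 0,"ay": 0,"az": 0}]'

```text
time_s: 19.53
tcp_pos: [0.4922, 0.0121, 0.042]
ee_rot: [[-0.001, -0.063, 0.998], [-0.001, 0.998, 0.063], [-1.0, -0.0, -0.001]]
wrist_force: [-1.7, -5.0, 1.9]
gripper_width: 0.008
```

Emit:
play_rows --commands '[{"fingers": 1,"tx": 0,"ty": 0.002,"tz": 0,"ax": 0,"ay": 0,"az": 0},{"fingers": 1,"tx": 0,"ty": 0.004,"tz": 0,"ax": 0,"ay": 0,"az": 0},{"fingers": 1,"tx": 0,"ty": 0.006,"tz": 0,"ax": 0,"ay": 0,"az": 0},{"fingers": 1,"tx": 0,"ty": 0.008,"tz": 0,"ax": 0,"ay": 0,"az": 0},{"fingers": 1,"tx": 0,"ty": 0.01,"tz": 0,"ax": 0,"ay": 0,"az": 0}]'

```text
time_s: 19.95
tcp_pos: [0.4917, 0.0195, 0.0419]
ee_rot: [[-0.001, -0.063, 0.998], [-0.001, 0.998, 0.063], [-1.0, -0.001, -0.002]]
wrist_force: [-0.6, -4.5, 1.9]
gripper_width: 0.005
```

Emit:
play_rows --commands '[{"fingers": 1,"tx": 0,"ty": 0.002,"tz": 0,"ax": 0,"ay": 0,"az": 0},{"fingers": 1,"tx": 0,"ty": 0.004,"tz": 0,"ax": 0,"ay": 0,"az": 0},{"fingers": 1,"tx": 0,"ty": 0.006,"tz": 0,"ax": 0,"ay": 0,"az": 0},{"fingers": 1,"tx": 0,"ty": 0.008,"tz": 0,"ax": 0,"ay": 0,"az": 0},{"fingers": 1,"tx": 0,"ty": 0.01,"tz": 0,"ax": 0,"ay": 0,"az": 0}]'

```text
time_s: 20.37
tcp_pos: [0.4914, 0.0271, 0.042]
ee_rot: [[-0.001, -0.063, 0.998], [-0.0, 0.998, 0.063], [-1.0, -0.0, -0.001]]
wrist_force: [-0.8, -5.1, 1.2]
gripper_width: 0.003
```

Emit:
play_rows --commands '[{"fingers": 1,"tx": 0,"ty": 0.002,"tz": 0,"ax": 0,"ay": 0,"az": 0},{"fingers": 1,"tx": 0,"ty": 0.004,"tz": 0,"ax": 0,"ay": 0,"az": 0},{"fingers": 1,"tx": 0,"ty": 0.006,"tz": 0,"ax": 0,"ay": 0,"az": 0},{"fingers": 1,"tx": 0,"ty": 0.008,"tz": 0,"ax": 0,"ay": 0,"az": 0},{"fingers": 1,"tx": 0,"ty": 0.01,"tz": 0,"ax": 0,"ay": 0,"az": 0}]'

```text
time_s: 20.78
tcp_pos: [0.491, 0.0346, 0.042]
ee_rot: [[-0.001, -0.063, 0.998], [-0.0, 0.998, 0.063], [-1.0, -0.0, -0.001]]
wrist_force: [-1.6, -4.9, 1.2]
gripper_width: 0.006
```

```bash
python3 look.py -78 57 -90 f.png
```

```text
t 20.78 jig [-142.2   59.3] z 0.042 yaw -0.01 F [-1.6 -4.9  1.2] w 0.006200911051664855
vis 917 enc jig [-77.9  54.5] yaw -91.5 err 0.046
```

View pics/f.png

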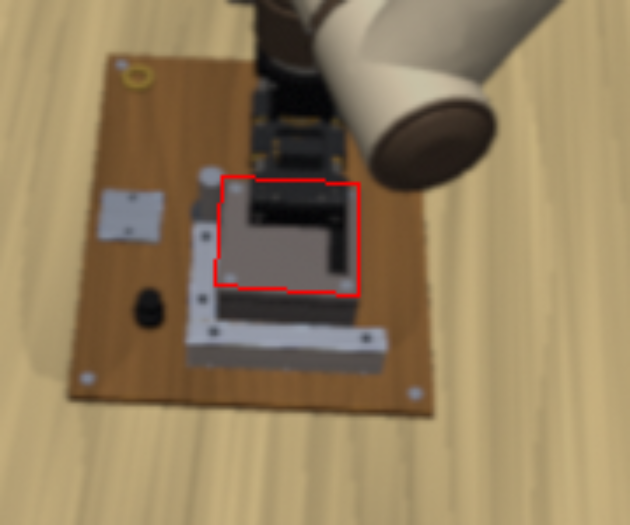

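Emit:
play_rows --commands '[{"fingers": 1,"tx": 0,"ty": 0.002,"tz": 0,"ax": 0,"ay": 0,"az": 0},{"fingers": 1,"tx": 0,"ty": 0.004,"tz": 0,"ax": 0,"ay": 0,"az": 0},{"fingers": 1,"tx": 0,"ty": 0.006,"tz": 0,"ax": 0,"ay": 0,"az": 0},{"fingers": 1,"tx": 0,"ty": 0.008,"tz": 0,"ax": 0,"ay": 0,"az": 0},{"fingers": 1,"tx": 0,"ty": 0.01,"tz": 0,"ax": 0,"ay": 0,"az": 0}]'

```text
time_s: 21.35
tcp_pos: [0.4916, 0.0428, 0.0421]
ee_rot: [[0.001, -0.064, 0.998], [0.001, 0.998, 0.064], [-1.0, 0.001, 0.001]]
wrist_force: [0.7, -2.8, -0.4]
gripper_width: 0.001
```

Emit:
play_rows --commands '[{"fingers": 1,"tx": 0,"ty": 0.002,"tz": 0,"ax": 0,"ay": 0,"az": 0},{"fingers": 1,"tx": 0,"ty": 0.004,"tz": 0,"ax": 0,"ay": 0,"az": 0},{"fingers": 1,"tx": 0,"ty": 0.006,"tz": 0,"ax": 0,"ay": 0,"az": 0},{"fingers": 1,"tx": 0,"ty": 0.008,"tz": 0,"ax": 0,"ay": 0,"az": 0},{"fingers": 1,"tx": 0,"ty": 0.01,"tz": 0,"ax": 0,"ay": 0,"az": 0}]'

```text
time_s: 21.77
tcp_pos: [0.4905, 0.0499, 0.042]
ee_rot: [[0.0, -0.064, 0.998], [0.0, 0.998, 0.064], [-1.0, 0.0, 0.0]]
wrist_force: [-0.0, -2.4, -0.1]
gripper_width: 0.006
```

Emit:
play_rows --commands '[{"fingers": 1,"tx": 0,"ty": 0.0008,"tz": 0,"ax": 0,"ay": 0,"az": 0},{"fingers": 1,"tx": 0,"ty": 0.0016,"tz": 0,"ax": 0,"ay": 0,"az": 0},{"fingers": 1,"tx": 0,"ty": 0.0024,"tz": 0,"ax": 0,"ay": 0,"az": 0},{"fingers": 1,"tx": 0,"ty": 0.0032,"tz": 0,"ax": 0,"ay": 0,"az": 0},{"fingers": 1,"tx": 0,"ty": 0.004,"tz": 0,"ax": 0,"ay": 0,"az": 0}]'

```text
time_s: 22.18
tcp_pos: [0.4903, 0.0527, 0.0421]
ee_rot: [[-0.0, -0.063, 0.998], [-0.0, 0.998, 0.063], [-1.0, -0.0, -0.0]]
wrist_force: [0.2, -3.2, -1.0]
gripper_width: 0.008
```

```bash
python3 look.py -60 55 -90
```

```text
t 22.18 jig [-124.1   58.9] z 0.0421 yaw -0.01 F [ 0.2 -3.2 -1. ] w 0.0075447214292834065
vis 705 enc jig [-77.7  56. ] yaw -91.4 err 0.089
```

Emit:
play_rows --commands '[{"fingers": 1,"tx": 0,"ty": 0.0008,"tz": 0,"ax": 0,"ay": 0,"az": 0},{"fingers": 1,"tx": 0,"ty": 0.0016,"tz": 0,"ax": 0,"ay": 0,"az": 0},{"fingers": 1,"tx": 0,"ty": 0.0024,"tz": 0,"ax": 0,"ay": 0,"az": 0},{"fingers": 1,"tx": 0,"ty": 0.0032,"tz": 0,"ax": 0,"ay": 0,"az": 0},{"fingers": 1,"tx": 0,"ty": 0.004,"tz": 0,"ax": 0,"ay": 0,"az": 0}]'

```text
time_s: 22.75
tcp_pos: [0.4902, 0.0556, 0.0421]
ee_rot: [[0.0, -0.064, 0.998], [-0.0, 0.998, 0.064], [-1.0, -0.0, 0.0]]
wrist_force: [2.3, -4.6, -0.8]
gripper_width: 0.006
```

```bash
python3 look.py -56 55 -90 g.png
```

```text
t 22.75 jig [-121.2   58.8] z 0.0421 yaw 0.0 F [ 2.3 -4.6 -0.8] w 0.006184004977527012
vis 696 enc jig [-77.3  55.6] yaw -91.1 err 0.089
```

View pics/g.png

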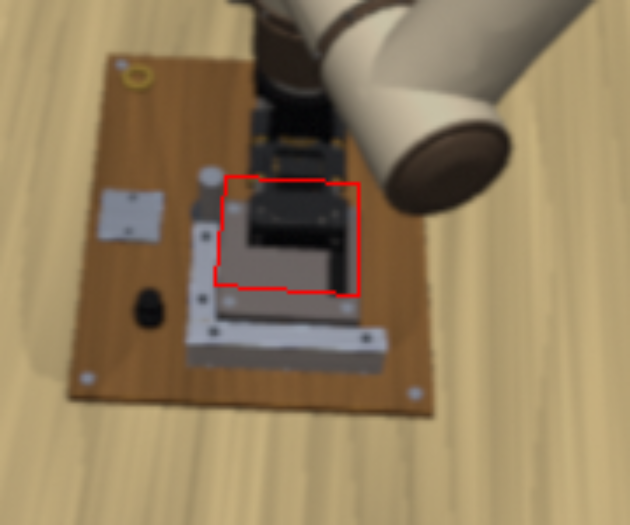

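Emit:
play_rows --commands '[{"fingers": 1,"tx": 0,"ty": 0.0006,"tz": 0,"ax": 0,"ay": 0,"az": 0},{"fingers": 1,"tx": 0,"ty": 0.0012,"tz": 0,"ax": 0,"ay": 0,"az": 0},{"fingers": 1,"tx": 0,"ty": 0.0018,"tz": 0,"ax": 0,"ay": 0,"az": 0},{"fingers": 1,"tx": 0,"ty": 0.0024,"tz": 0,"ax": 0,"ay": 0,"az": 0},{"fingers": 1,"tx": 0,"ty": 0.0024,"tz": 0,"ax": 0,"ay": 0,"az": 0}]'

```text
time_s: 23.32
tcp_pos: [0.491, 0.0563, 0.0425]
ee_rot: [[0.001, -0.064, 0.998], [-0.001, 0.998, 0.064], [-1.0, -0.001, 0.001]]
wrist_force: [5.3, -11.1, 0.2]
gripper_width: 0.003
```

```bash
python3 -c "
from g import *
st()"
```

```text
t 23.32 jig [-120.5   57.9] z 0.0425 yaw 0.02 F [  5.3 -11.1   0.2] w 0.0025998397354760937
```

Emit:
play_rows --commands '[{"fingers": 1,"tx": 0,"ty": -0.006,"tz": 0,"ax": 0,"ay": 0,"az": 0},{"fingers": 1,"tx": 0,"ty": -0.02,"tz": 0,"ax": 0,"ay": 0,"az": 0},{"fingers": 1,"tx": 0,"ty": -0.034,"tz": -0.01,"ax": 0,"ay": 0,"az": 0},{"fingers": 1,"tx": 0,"ty": -0.034,"tz": -0.035,"ax": 0,"ay": 0,"az": 0},{"fingers": 1,"tx": 0,"ty": -0.034,"tz": -0.065,"ax": 0,"ay": 0,"az": 0}]'

```text
time_s: 23.73
tcp_pos: [0.4429, 0.0283, 0.0419]
ee_rot: [[0.001, -0.062, 0.998], [0.001, 0.998, 0.062], [-1.0, 0.001, 0.001]]
wrist_force: [-0.1, 0.0, -0.4]
gripper_width: 0.006
```

Emit:
play_rows --commands '[{"fingers": 1,"tx": 0,"ty": 0,"tz": -0.03,"ax": 0,"ay": 0,"az": 0},{"fingers": 1,"tx": 0,"ty": 0,"tz": -0.05,"ax": 0,"ay": 0,"az": 0},{"fingers": 1,"tx": 0,"ty": 0.03,"tz": -0.051,"ax": 0,"ay": 0,"az": 0},{"fingers": 1,"tx": 0,"ty": 0.065,"tz": -0.051,"ax": 0,"ay": 0,"az": 0},{"fingers": 1,"tx": 0,"ty": 0.1,"tz": -0.051,"ax": 0,"ay": 0,"az": 0}]'

```text
time_s: 24.15
tcp_pos: [0.3992, 0.1013, 0.0423]
ee_rot: [[0.0, -0.062, 0.998], [0.001, 0.998, 0.062], [-1.0, 0.0, 0.0]]
wrist_force: [0.2, -0.6, -0.3]
gripper_width: -0.003
```

Emit:
play_rows --commands '[{"fingers": 1,"tx": 0,"ty": 0.012,"tz": 0,"ax": 0,"ay": 0,"az": 0},{"fingers": 1,"tx": 0,"ty": 0.017,"tz": 0.002,"ax": 0,"ay": 0,"az": 0},{"fingers": 1,"tx": 0,"ty": 0.018,"tz": 0.007,"ax": 0,"ay": 0,"az": 0},{"fingers": 1,"tx": 0,"ty": 0.018,"tz": 0.012,"ax": 0,"ay": 0,"az": 0},{"fingers": 1,"tx": 0,"ty": 0.018,"tz": 0.016,"ax": 0,"ay": 0,"az": 0}]'

```text
time_s: 24.57
tcp_pos: [0.4114, 0.1147, 0.042]
ee_rot: [[-0.0, -0.062, 0.998], [-0.0, 0.998, 0.062], [-1.0, -0.0, -0.0]]
wrist_force: [-0.0, -0.1, -0.5]
gripper_width: 0.0
```

```bash
python3 look.py -58 56 -90 hh.png
```

```text
t 24.57 jig [-57.2 133.6] z 0.042 yaw -0.07 F [-0.  -0.1 -0.5] w 3.0181022087249006e-05
vis 1161 enc jig [-73.7  54.5] yaw -91.7 err 0.199
```

View pics/hh.png

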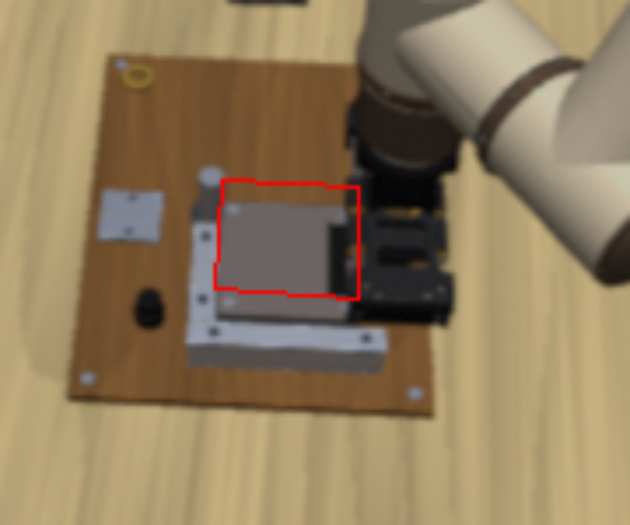

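Emit:
play_rows --commands '[{"fingers": 1,"tx": 0,"ty": 0,"tz": 0.003,"ax": 0,"ay": 0,"az": 0},{"fingers": 1,"tx": 0,"ty": 0,"tz": 0.006,"ax": 0,"ay": 0,"az": 0},{"fingers": 1,"tx": 0,"ty": 0,"tz": 0.009,"ax": 0,"ay": 0,"az": 0},{"fingers": 1,"tx": 0,"ty": 0,"tz": 0.0105,"ax": 0,"ay": 0,"az": 0},{"fingers": 1,"tx": 0,"ty": 0,"tz": 0.012,"ax": 0,"ay": 0,"az": 0}]'

```text
time_s: 25.13
tcp_pos: [0.4203, 0.1162, 0.042]
ee_rot: [[0.0, -0.063, 0.998], [0.0, 0.998, 0.063], [-1.0, 0.0, 0.0]]
wrist_force: [0.4, -0.5, -0.5]
gripper_width: 0.006
```

Emit:
play_rows --commands '[{"fingers": 1,"tx": 0,"ty": 0,"tz": 0.0008,"ax": 0,"ay": 0,"az": 0},{"fingers": 1,"tx": 0,"ty": 0,"tz": 0.0016,"ax": 0,"ay": 0,"az": 0},{"fingers": 1,"tx": 0,"ty": 0,"tz": 0.0024,"ax": 0,"ay": 0,"az": 0},{"fingers": 1,"tx": 0,"ty": 0,"tz": 0.0032,"ax": 0,"ay": 0,"az": 0},{"fingers": 1,"tx": 0,"ty": 0,"tz": 0.004,"ax": 0,"ay": 0,"az": 0}]'

```text
time_s: 25.55
tcp_pos: [0.4231, 0.1164, 0.0421]
ee_rot: [[-0.0, -0.064, 0.998], [0.0, 0.998, 0.064], [-1.0, 0.0, -0.0]]
wrist_force: [-0.6, 0.3, -0.8]
gripper_width: 0.009
```

```bash
python3 -c "
from g import *
st()"
```

```text
t 25.55 jig [-56.3 121.8] z 0.0421 yaw 0.0 F [-0.6  0.3 -0.8] w 0.008561255932037846
```

Emit:
play_rows --commands '[{"fingers": 1,"tx": 0,"ty": 0,"tz": 0.0006,"ax": 0,"ay": 0,"az": 0},{"fingers": 1,"tx": 0,"ty": 0,"tz": 0.0012,"ax": 0,"ay": 0,"az": 0},{"fingers": 1,"tx": 0,"ty": 0,"tz": 0.0018,"ax": 0,"ay": 0,"az": 0},{"fingers": 1,"tx": 0,"ty": 0,"tz": 0.0024,"ax": 0,"ay": 0,"az": 0},{"fingers": 1,"tx": 0,"ty": 0,"tz": 0.0024,"ax": 0,"ay": 0,"az": 0}]'

```text
time_s: 25.97
tcp_pos: [0.4238, 0.1159, 0.0418]
ee_rot: [[-0.002, -0.063, 0.998], [-0.001, 0.998, 0.063], [-1.0, -0.001, -0.002]]
wrist_force: [-5.0, 0.7, 3.3]
gripper_width: 0.003
```

```bash
python3 -c "
from g import *
st()"
```

```text
t 25.97 jig [-56.8 121.1] z 0.0418 yaw -0.02 F [-5.   0.7  3.3] w 0.003165510860351179
```

Emit:
play_rows --commands '[{"fingers": 1,"tx": 0,"ty": 0,"tz": 0.0005,"ax": 0,"ay": 0,"az": 0},{"fingers": 1,"tx": 0,"ty": 0,"tz": 0.001,"ax": 0,"ay": 0,"az": 0},{"fingers": 1,"tx": 0,"ty": 0,"tz": 0.0015,"ax": 0,"ay": 0,"az": 0},{"fingers": 1,"tx": 0,"ty": 0,"tz": 0.0015,"ax": 0,"ay": 0,"az": 0}]'

```text
time_s: 26.3
tcp_pos: [0.4239, 0.1157, 0.0417]
ee_rot: [[-0.004, -0.063, 0.998], [-0.002, 0.998, 0.063], [-1.0, -0.002, -0.004]]
wrist_force: [-9.0, 3.0, 4.9]
gripper_width: 0.006
```

```bash
python3 -c "
from g import *
st()"
```

```text
t 26.3 jig [-57.  121.1] z 0.0417 yaw -0.04 F [-9.   3.   4.9] w 0.00630265806971735
```

Emit:
play_rows --commands '[{"fingers": 1,"tx": 0,"ty": 0,"tz": -0.006,"ax": 0,"ay": 0,"az": 0},{"fingers": 1,"tx": 0,"ty": 0,"tz": -0.02,"ax": 0,"ay": 0,"az": 0},{"fingers": 1,"tx": 0,"ty": -0.01,"tz": -0.034,"ax": 0,"ay": 0,"az": 0},{"fingers": 1,"tx": 0,"ty": -0.04,"tz": -0.034,"ax": 0,"ay": 0,"az": 0},{"fingers": 1,"tx": 0,"ty": -0.08,"tz": -0.034,"ax": 0,"ay": 0,"az": 0}]'

```text
time_s: 26.72
tcp_pos: [0.4046, 0.0558, 0.0424]
ee_rot: [[0.002, -0.068, 0.998], [0.001, 0.998, 0.068], [-1.0, 0.001, 0.003]]
wrist_force: [0.6, 0.2, 0.4]
gripper_width: 0.002
```

Emit:
play_rows --commands '[{"fingers": 1,"tx": 0,"ty": -0.03,"tz": 0,"ax": 0,"ay": 0,"az": 0},{"fingers": 1,"tx": 0,"ty": -0.042,"tz": 0.01,"ax": 0,"ay": 0,"az": 0},{"fingers": 1,"tx": 0,"ty": -0.043,"tz": 0.045,"ax": 0,"ay": 0,"az": 0},{"fingers": 1,"tx": 0,"ty": -0.043,"tz": 0.085,"ax": 0,"ay": 0,"az": 0},{"fingers": 1,"tx": 0,"ty": -0.043,"tz": 0.115,"ax": 0,"ay": 0,"az": 0}]'

```text
time_s: 27.13
tcp_pos: [0.4951, 0.0284, 0.0426]
ee_rot: [[0.004, -0.064, 0.998], [0.001, 0.998, 0.064], [-1.0, 0.0, 0.004]]
wrist_force: [0.5, 0.3, 0.3]
gripper_width: 0.004
```

Emit:
play_rows --commands '[{"fingers": 1,"tx": 0,"ty": 0.003,"tz": 0.003,"ax": 0,"ay": 0,"az": 0},{"fingers": 1,"tx": 0,"ty": 0.01,"tz": 0.004,"ax": 0,"ay": 0,"az": 0},{"fingers": 1,"tx": 0,"ty": 0.017,"tz": 0.004,"ax": 0,"ay": 0,"az": 0},{"fingers": 1,"tx": 0,"ty": 0.023,"tz": 0.004,"ax": 0,"ay": 0,"az": 0},{"fingers": 1,"tx": 0,"ty": 0.027,"tz": 0.004,"ax": 0,"ay": 0,"az": 0}]'

```text
time_s: 27.55
tcp_pos: [0.4932, 0.0493, 0.0421]
ee_rot: [[-0.0, -0.065, 0.998], [-0.0, 0.998, 0.065], [-1.0, -0.0, -0.0]]
wrist_force: [0.1, 0.3, 0.2]
gripper_width: 0.003
```

```bash
python3 -c "
from g import *
st();go(-121.5,56,.042)"
```

```text
t 27.55 jig [-127.7   56.2] z 0.0421 yaw 0.06 F [0.1 0.3 0.2] w 0.002972664643677097
mm tool xyz [0.1 6.2 0.2] norm [0.0001 0.0082 0.0002] ax 0.0003
```

Emit:
play_rows --commands '[{"fingers": 1,"tx": 0,"ty": 0.0016,"tz": 0,"ax": 0,"ay": 0,"az": 0},{"fingers": 1,"tx": 0,"ty": 0.0032,"tz": 0,"ax": 0,"ay": 0,"az": 0},{"fingers": 1,"tx": 0,"ty": 0.0048,"tz": 0,"ax": 0,"ay": 0,"az": 0},{"fingers": 1,"tx": 0,"ty": 0.0064,"tz": 0,"ax": 0,"ay": 0,"az": 0},{"fingers": 1,"tx": 0,"ty": 0.0078,"tz": 0,"ax": 0,"ay": 0,"az": 0}]'

```text
time_s: 27.97
tcp_pos: [0.4938, 0.0546, 0.0421]
ee_rot: [[0.0, -0.063, 0.998], [0.0, 0.998, 0.063], [-1.0, 0.0, 0.0]]
wrist_force: [-0.1, 0.4, 0.2]
gripper_width: 0.002
```

Emit:
play_rows --commands '[{"fingers": 1,"tx": 0,"ty": 0.0006,"tz": 0,"ax": 0,"ay": 0,"az": 0},{"fingers": 1,"tx": 0,"ty": 0.0012,"tz": 0,"ax": 0,"ay": 0,"az": 0},{"fingers": 1,"tx": 0,"ty": 0.0018,"tz": 0,"ax": 0,"ay": 0,"az": 0},{"fingers": 1,"tx": 0,"ty": 0.0024,"tz": 0,"ax": 0,"ay": 0,"az": 0},{"fingers": 1,"tx": 0,"ty": 0.0024,"tz": 0,"ax": 0,"ay": 0,"az": 0}]'

```text
time_s: 28.38
tcp_pos: [0.4936, 0.056, 0.042]
ee_rot: [[-0.0, -0.063, 0.998], [-0.0, 0.998, 0.063], [-1.0, -0.0, -0.0]]
wrist_force: [1.5, -1.9, 1.1]
gripper_width: 0.006
```

```bash
python3 -c "
from g import *
st()"
```

```text
t 28.38 jig [-121.    55.3] z 0.042 yaw -0.01 F [ 1.5 -1.9  1.1] w 0.006344158605525321
```

Emit:
play_rows --commands '[{"fingers": 1,"tx": 0,"ty": 0.0005,"tz": 0,"ax": 0,"ay": 0,"az": 0},{"fingers": 1,"tx": 0,"ty": 0.001,"tz": 0,"ax": 0,"ay": 0,"az": 0},{"fingers": 1,"tx": 0,"ty": 0.0015,"tz": 0,"ax": 0,"ay": 0,"az": 0},{"fingers": 1,"tx": 0,"ty": 0.002,"tz": 0,"ax": 0,"ay": 0,"az": 0},{"fingers": 1,"tx": 0,"ty": 0.002,"tz": 0,"ax": 0,"ay": 0,"az": 0}]'

```text
time_s: 28.8
tcp_pos: [0.4936, 0.0564, 0.042]
ee_rot: [[-0.001, -0.063, 0.998], [-0.002, 0.998, 0.063], [-1.0, -0.002, -0.001]]
wrist_force: [2.2, -8.2, -0.7]
gripper_width: 0.005
```

```bash
python3 -c "
from g import *
st()"
```

```text
t 28.8 jig [-120.6   55.3] z 0.042 yaw -0.02 F [ 2.2 -8.2 -0.7] w 0.004566065161088567
```

Emit:
play_rows --commands '[{"fingers": 1,"tx": 0,"ty": -0.006,"tz": 0,"ax": 0,"ay": 0,"az": 0},{"fingers": 1,"tx": 0,"ty": -0.025,"tz": 0,"ax": 0,"ay": 0,"az": 0},{"fingers": 1,"tx": -0.04,"ty": -0.06,"tz": 0,"ax": 0,"ay": 0,"az": 0},{"fingers": 1,"tx": -0.08,"ty": -0.09,"tz": 0,"ax": 0,"ay": 0,"az": 0},{"fingers": 1,"tx": -0.12,"ty": -0.12,"tz": 0,"ax": 0,"ay": 0,"az": 0}]'

```text
time_s: 29.22
tcp_pos: [0.499, -0.0327, 0.1328]
ee_rot: [[-0.001, -0.064, 0.998], [0.0, 0.998, 0.064], [-1.0, 0.0, -0.001]]
wrist_force: [1.6, -0.1, -0.1]
gripper_width: 0.004
```

Emit:
play_rows --commands '[{"fingers": 1,"tx": -0.04,"ty": -0.05,"tz": 0,"ax": 0,"ay": 0,"az": 0},{"fingers": 1,"tx": -0.06,"ty": -0.1,"tz": 0,"ax": 0,"ay": 0,"az": 0},{"fingers": 1,"tx": -0.06,"ty": -0.15,"tz": 0,"ax": 0,"ay": 0,"az": 0},{"fingers": 1,"tx": -0.06,"ty": -0.2,"tz": 0,"ax": 0,"ay": 0,"az": 0},{"fingers": 1,"tx": -0.06,"ty": -0.25,"tz": 0,"ax": 0,"ay": 0,"az": 0}]'

```text
time_s: 29.63
tcp_pos: [0.5114, -0.2207, 0.1779]
ee_rot: [[0.002, -0.064, 0.998], [0.0, 0.998, 0.064], [-1.0, 0.0, 0.002]]
wrist_force: [0.5, 0.4, -0.8]
gripper_width: 0.008
```

Emit:
play_rows --commands '[{"fingers": 1,"tx": 0,"ty": -0.05,"tz": 0,"ax": 0,"ay": 0,"az": 0},{"fingers": 1,"tx": 0,"ty": -0.1,"tz": 0,"ax": 0,"ay": 0,"az": 0},{"fingers": 1,"tx": 0,"ty": -0.14,"tz": 0,"ax": 0,"ay": 0,"az": 0},{"fingers": 1,"tx": 0,"ty": -0.16,"tz": 0,"ax": 0,"ay": 0,"az": 0},{"fingers": 1,"tx": 0,"ty": -0.16,"tz": 0,"ax": 0,"ay": 0,"az": 0}]'

```text
time_s: 30.05
tcp_pos: [0.5187, -0.3414, 0.1763]
ee_rot: [[-0.0, -0.06, 0.998], [0.0, 0.998, 0.06], [-1.0, 0.0, -0.0]]
wrist_force: [0.1, -0.1, 0.4]
gripper_width: 0.007
```

Run:
```python
from g import *
st()
c=viewer.capture("top");d=viewer.capture("side")
g=jigpt(J,-56,56);m=encmask(c,g)
p,e=fit(np.array([*g,J[2]-np.pi/2]),BOX,[(m,c)]);print("enc",tojig(J,p),np.degrees(p[2]-J[2]),e)
for k in("locknut","gland","cover_plate","screwdriver","spanner","screw_cup","carton"): print(k,[np.round(q["uv"]).tolist() for q in spotter.find_in(k,c)[:2]],[np.round(q["uv"]).tolist() for q in spotter.find_in(k,d)[:2]])
save("z.png",np.hstack([cv2.resize(c["image"][190:310,220:360],None,fx=2.8,fy=2.8,interpolation=cv2.INTER_CUBIC),cv2.resize(d["image"][220:340,270:410],None,fx=2.8,fy=2.8,interpolation=cv2.INTER_CUBIC)]))
```

```text
t 30.05 jig [-519.2   55.5] z 0.1763 yaw -0.21 F [ 0.1 -0.1  0.4] w 0.00704013420332744
enc [-54.82036229  55.84087357] -90.55286360448456 0.07105552405118942
locknut [[144.0, 250.0], [343.0, 204.0]] [[300.0, 223.0]]
gland [[248.0, 217.0]] []
cover_plate [[284.0, 211.0]] [[298.0, 262.0]]
screwdriver [[144.0, 250.0]] [[322.0, 389.0]]
spanner [] [[321.0, 389.0], [328.0, 152.0]]
screw_cup [[136.0, 307.0]] [[389.0, 389.0]]
carton [[509.0, 297.0]] [[380.0, 138.0]]
```

View pics/z.png

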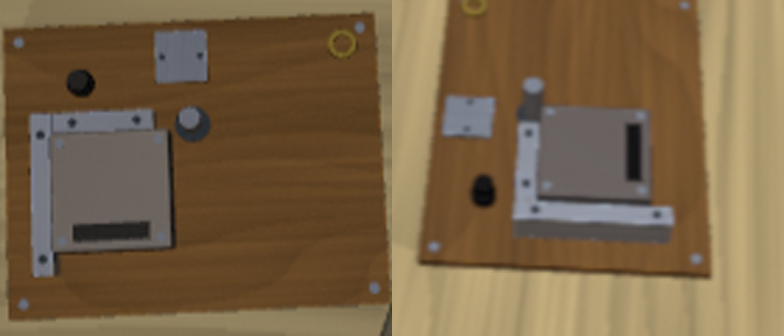

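The pictures show the box in the corner against both stops. The strip faces jig +y, the bystanders are where they were, and the arm is clear.

```bash
python3 -c "
from station import job; print(job.finish_job())"
```

```text
the job is handed in; nothing more can be done
None
```

The enclosure is home in the corner, flush against both stops, with its cable-entry side facing jig +y. I handed the job in at about 30 s of the 70 s allowed; it reports no verdict.

**What I did:** I pushed the enclosure with the shut fingertips against the post and followed it round a quarter turn clockwise. I then slid it along to the back stop, seated it on the side stop, and pressed it on the back stop again to confirm.

**Post contact:** the box bore on the post through the swing, judged from its fitted position and the push forces, since contact force on the post is not measured directly.

**Forces:** every wrist reading stayed under about 15 N. They were taken only at the end of each move, so a brief peak in between could have been missed.

**Last checks:**
- **Position:** the top-view fit gave centre (-54.8, 55.8) mm and yaw -90.6°, within the limits.
- **Seating:** both stops pushed back firmly (8 to 11 N with no real movement), and the back stop met the finger at the same spot both times.
- **Bystanders:** those the networks found again were within a few pixels of where they started, and the locknut, gland and cover plate also look unmoved in the last picture. Two checks were patchy: the spanner was found in the side view only, and the gland in the top view only.
- **Disagreement:** near the end, the side-view fits put the box about 20 mm short (x ≈ -74 to -78 mm). The back stop was hiding its front face then, so I set those aside in favour of the contact forces and the final unobstructed top view.

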